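# Dial open the spare-parts lockbox

### The job

Open the blue combination lockbox: holding the orange crank peg, turn the dial clockwise (seen from above), let the red mark go past the white pointer once and stop when it comes to the pointer the second time. Then turn back anticlockwise until you feel the lock catch the dial dead, anywhere within an eighth of a turn of the blue mark: feel for it and do not force it, as the box sits on rubber buffers that must not be strained (12 N sideways is the most it takes). Finally slide the cover by its black rib all the way open, as gently, and let go, leaving the parts that lie round the box where they are.

Things in the scene. Friction and masses are not known exactly. Their poses are not given: they have to be found in the camera images.
- lockbox: blue steel lockbox 160 x 260 x 70 mm (x, y, z) on stiff rubber buffers on a foot plate screwed to the bench; origin at the centre of its underside on the bench; its z is up, its +y runs from the dial half to the compartment half. The top of the dial half is 70 mm above the bench. The buffers give 1 mm sideways per 8 N and spring back; 1.5 mm (12 N) is too much.
- dial_center (a point): point on the dial's upright axis, level with the top face of the black dial disc; fixed to the lockbox at (0, -65, 82) mm in its frame
- dial: black dial disc, 58 mm radius, its top 82 mm above the bench; origin on its axis 70 mm above the bench, turns with it. Turns without end both ways at about 2 to 4 N at the peg. It picks up a hidden wheel within one turn: the second clockwise arrival of the red mark at the pointer (stop within 8 degrees) sets the lock, the first never does
- lock_axis (a point): same place as the dial axis, on the bench (z = 0). Once the lock is set, turning back anticlockwise by about 189 degrees lets a spring catch into the dial, which stops it dead: up to 45 degrees before or after the blue mark meets the pointer, different each time and not visible, so it must be felt. If it was not set there is no catch: turn clockwise past red once and to red again, as at first
- pointer (a point): inner tip of the white index block on the lockbox top, beside the dial on its side toward the lockbox's -x, 66 mm from the dial axis
- red_mark (a point): outer end of the red radial bar (22 x 9 mm) on the dial's face, 55 mm from the dial axis; it turns with the dial
- blue_mark (a point): outer end of the blue radial bar (22 x 9 mm) on the dial's face, 55 mm from the dial axis; it turns with the dial, 189 degrees clockwise of the red mark (seen from above)
- peg_grip (a point): grip point, on the axis of the orange crank peg: upright round peg 18 mm diameter, 46 mm tall, top 130 mm and this point 112 mm above the bench; its axis is 45 mm from the dial axis, 115 degrees clockwise of the red mark seen from above. It turns with the dial, and spins freely on its own axis, so a gripper can hold it and go round the dial axis in circles without turning.
- cover_grip (a point): centre of the black rib on the sliding cover: 50 mm along the lockbox's x, 14 mm thick along its y, 40 mm tall, top 116 mm and this point 98 mm above the bench; moves with the cover
- cover: aluminium sliding cover of the compartment, 146 x 99 x 6 mm; origin under its centre, 70 mm above the bench, at y = 78.5 mm in the lockbox frame when shut and 153.5 mm when fully open at its end stop. It slides along the lockbox's +y, away from the dial, at about 3 to 5 N and stays where left. It is blocked after 3 mm unless the catch has dropped
- orange_cup_mid (a point): orange ceramic gas cup 23 x 23 x 42 mm standing on the bench, bystander; centre
- nut_mid (a point): big steel nut 36 x 41 x 19 mm lying on the bench, bystander; centre
- bolt_mid (a point): steel bolt 27 x 71 x 24 mm lying on the bench, bystander; centre
- red_box_mid (a point): flat red electrode box 32 x 165 x 17 mm lying on the bench, bystander; centre

How it is judged:
By the outcome, as a careful person would: the job done as asked, in the order asked, and still so for the second after the job is handed in, with the robot touching nothing.
It also fails if it takes over 67 s, if anything falls off the work surface, if the arm or the gripper's body presses on something with over 40 N, if the wrist force passes 120 N, or if a joint passes its speed limit or range.

### The arm

A 7-joint arm with a two-finger parallel gripper is mounted at the origin on a cart in front of the work surface, level with it; the furniture and walls round the work are solid. World frame = base frame: x ahead of the robot, y to its left, z up, the work surface at z = 0. Lengths are in mm, angles in rad, forces in N, time in s.
With the tool pointing down it reaches from about 375 to 925 mm from the base axis. Payload 3.1 kg.
Tool frame: the origin (TCP) lies at the centre of the arm's flange, where the gripper is bolted on; the fingertips stand 173 mm ahead of it and the grasp point (between the pads) lies 155 mm ahead of it; z points along the fingers, x is the direction in which the jaws open and shut, and the axes are right-handed (so a half turn about z gives the same grasp; the last joint's range is limited). The gripper opens to 85 mm and grips with 20 to 120 N. Pads are 22 mm wide; open, the fingers measure 114 mm over their backs; the gripper's body (76 mm by 85 mm) begins 54 mm behind the grasp point. The pads swing forward as they close: fully open they stand 13 mm farther back than shut.
Start: joints at [-1.287, 0.383, 0.044, 1.598, -0.018, 1.161, -0.05], TCP at [242.167, 603.21, 404.669] pointing down, gripper open.
Joint ranges: [-2.61, 2.61], [-0.41, 2.15], [-1.48, 1.57], [0, 2.5], [-1.57, 4.71], [0.05, 1.97], [-2.85, 2.85]. Speed limits (rad/s): [2.79, 2.79, 3.14, 3.14, 3.14, 3.14, 3.14].

### API

Orientations are given as a rotation vector (axis times angle).
In Python, from bench import * gives the robot as it stands.
- The arm moves only by the tool drive_tool, never from a script. Its argument "series" is a list of rows, each a list of 2 entries, a list of its own where there are three numbers: the shift along the tool's x, y, z in mm, then the turn about the tool's z in degrees. A call has 1 to 5 rows; each row is the pose to reach, as a shift and turn from the pose commanded when the call began, along the tool's axes at that moment; what a row does not reach only later rows make up. A row lasts 1/10 s, in which the tool goes at most 50 mm and 8.59 degrees, less where a joint would pass 70% of its speed; a pose out of reach is approached as far as the arm can. A call with a gripper value outside its range is refused whole. "hand" is the closure, from -1 (fully open) to 1 (shut), set as the call begins (left out, the last holds). The fingers move at their own pace and stop on an object; "newtons" is the grip in N (left out, the last holds). Time passes only in rows, so rows that repeat a pose let the fingers close. It gives the time, the measured TCP pose, the force and the opening at its end, in the units of the state.
- state(): the state, without advancing time (a new reading comes with each control period).
- snapshot(name): name is "scene" or "top" or "wrist"; returns (picture, depth): 400x640x3 uint8, blue, green, red; 400x640 float32, mm along the optical axis (not along the pixel's ray), 0 where there is no reading.
- calibration(name): a dict with "vertical_fov" (degrees; the focal length in pixels is half the picture's height over the tangent of half this angle, whatever the lens; pixels are square), "cx", "cy" (the principal point, pixels), "extrinsics" (4x4, takes a point from camera to world coordinates). Camera axes: x right, y up, looking along -z (the intrinsics and any distortion apply to the point x, -y, -z); pixel columns grow to the right and rows downward; lengths in mm; the calibration is good to about 2 mm. A picture is of the moment at which its call begins: read the wrist's pose just before it. calibration takes no time and is no camera call; for the wrist camera it gives the pose at the moment of the call.
- finish_job(): hands the job in, once; it reports no verdict.
The state is a dict: "time_s": time; "joint_pos": joint angles; "dq": joint speeds; "joint_torque": joint torques, N m; "tool_pos": TCP position; "tcp_rot": TCP orientation; "ft_force": force on the tool from outside, world axes, zero at the start; "torque": the same for the moment, N m; "opening": opening from 0.0 (shut) to 1.0 (fully open).
Only numpy, scipy, OpenCV 4.12 (cv2) and the standard library are available. Lean on these libraries where they do the work, as an engineer would, in place of code of your own. Each camera call takes 0.05 s, during which the arm holds its last target.

## Working session

There is one attempt and no reset: what is moved stays moved. The work goes in short steps, Python scripts to look and compute and a tool call to move; the robot and the scene stay as the last step left them, time stands still between calls to the robot, and variables do not carry over. Pictures are saved under pics/ and viewed, and the job is handed in when it is done.

Besides the shell and the picture viewer there is one more tool, called after "Request:" as name([rows], argument=value, ...), one row to a line, values as JSON. drive_tool: Moves the arm, as the interface text tells. Its arguments: {"type":"object","properties":{"series":{"type":"array"},"hand":{"type":"number"},"newtons":{"type":"number"}},"required":["series"]}

```bash
ls; mkdir -p pics
python3 - <<'E'
from bench import *
import cv2
print(state())
for n in ("scene","top","wrist"):
    c=calibration(n); print(n,c)
    p,d=snapshot(n); cv2.imwrite(f"pics/{n}0.png",p)
E
```

```text
pics
{'time_s': 0.0, 'joint_pos': array([-1.28680865,  0.38389053,  0.04385543,  1.59958646, -0.01791119,
        1.16121753, -0.04990006]), 'dq': array([-0.00146027,  0.00076612,  0.00064806, -0.00075129, -0.0002472 ,
        0.00179762,  0.00119291]), 'joint_torque': array([ 5.84553982e-04, -4.33454204e+01,  1.02466185e+00, -2.49513996e+01,
        1.06204450e-02,  1.12133703e-02,  1.04946920e-05]), 'tool_pos': array([241.98733052, 602.74956202, 403.24522622]), 'tcp_rot': array([ 2.60117266,  1.75875483, -0.00339016]), 'ft_force': array([ 0.19523552, -0.19214272, -0.41704643]), 'torque': array([-0.01877525,  0.04923708,  0.03783451]), 'opening': 0.9963308009714328}
scene {'vertical_fov': 45.786846466804754, 'cx': 321.8106679018751, 'cy': 200.88456309905098, 'extrinsics': array([[-6.96716941e-01,  3.68327816e-01, -6.15564882e-01,
        -2.60162629e+01],
       [-7.17208066e-01, -3.40830224e-01,  6.07821806e-01,
         5.57414600e+02],
       [ 1.40745620e-02,  8.64967848e-01,  5.01629871e-01,
         5.77901601e+02],
       [ 0.00000000e+00,  0.00000000e+00,  0.00000000e+00,
  
[... 220 characters left out ...]
  [-9.99983493e-01,  1.42249267e-03, -5.56684728e-03,
        -2.53844047e+01],
       [-5.42669815e-03,  8.45242090e-02,  9.96406648e-01,
         1.04043280e+03],
       [ 0.00000000e+00,  0.00000000e+00,  0.00000000e+00,
         1.00000000e+00]])}
wrist {'vertical_fov': 59.88351113266807, 'cx': 324.57334126522994, 'cy': 198.9149418811211, 'extrinsics': array([[ 3.71851702e-01, -8.94662496e-01, -2.47599131e-01,
         1.78198603e+02],
       [ 9.28291643e-01,  3.58101981e-01,  1.00187810e-01,
         6.29077145e+02],
       [-9.68536712e-04, -2.67099212e-01,  9.63668549e-01,
         3.72376931e+02],
       [ 0.00000000e+00,  0.00000000e+00,  0.00000000e+00,
         1.00000000e+00]])}
```

View pics/scene0.png

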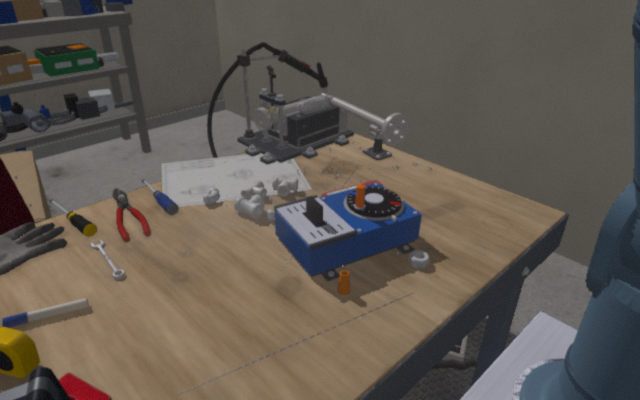

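View pics/top0.png

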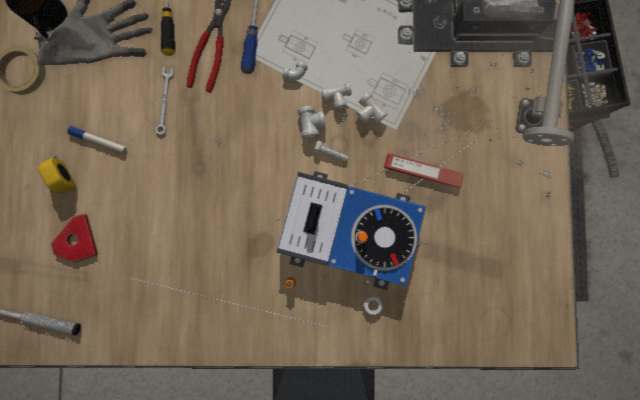

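View pics/wrist0.png

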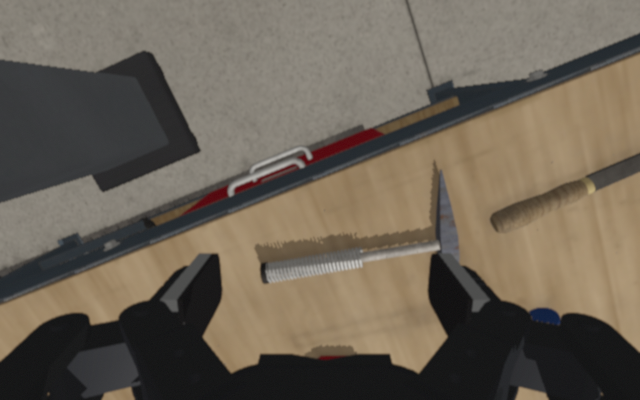

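The top view shows the box with its dial at about (385,237), the peg at (362,237), the red mark at (394,258), the blue mark at (379,214), the pointer at (375,272) and the rib at (313,218). Next I'll mask the colours and measure.

```bash
cat > h.py <<'E'
import numpy as np, cv2
from bench import *
from scipy.spatial.transform import Rotation as R
def f_of(c): return 200/np.tan(np.radians(c["vertical_fov"]/2))
def ray(c,u,v):
    f=f_of(c); E=c["extrinsics"]
    d=np.array([(u-c["cx"])/f,-(v-c["cy"])/f,-1.0]); return E[:3,3],E[:3,:3]@d
def onz(c,u,v,z):
    o,d=ray(c,u,v); return o+d*(z-o[2])/d[2]
def proj(c,p):
    E=c["extrinsics"]; q=E[:3,:3].T@(np.asarray(p,float)-E[:3,3]); f=f_of(c)
    return np.array([c["cx"]+f*q[0]/-q[2], c["cy"]-f*q[1]/-q[2]])
def cross(r1,r2):
    (o1,d1),(o2,d2)=r1,r2
    A=np.stack([d1,-d2],1); t=np.linalg.lstsq(A,o2-o1,rcond=None)[0]
    a=o1+t[0]*d1;b=o2+t[1]*d2; return (a+b)/2,np.linalg.norm(a-b)
def blobs(img,lo,hi,roi=None,mn=8):
    hsv=cv2.cvtColor(img,cv2.COLOR_BGR2HSV); m=cv2.inRange(hsv,np.array(lo),np.array(hi))
    if roi: 
        z=np.zeros_like(m); x0,y0,x1,y1=roi; z[y0:y1,x0:x1]=m[y0:y1,x0:x1]; m=z
    n,l,s,c=cv2.connectedComponentsWithStats(m)
    return [(c[i].round(1),s[i].tolist()) for i in range(1,n) if s[i][4]>=mn],m
E
python3 - <<'E'
from h import *
p=cv2.imread("pics/top0.png"); q=cv2.imread("pics/scene0.png")
cv2.imwrite("pics/top0c.png",cv2.resize(p[160:310,270:440],None,fx=4,fy=4,interpolation=cv2.INTER_CUBIC)[:600])
cv2.imwrite("pics/scene0c.png",cv2.resize(q[165:305,265:440],None,fx=4,fy=4,interpolation=cv2.INTER_CUBIC)[:600])
for nm,im,roi in (("top",p,(270,140,470,320)),("scene",q,(265,165,440,305))):
    for col,lo,hi in (("orange",(5,150,120),(16,255,255)),("red",(0,150,120),(4,255,255)),("red2",(172,130,110),(180,255,255)),("blue",(100,150,60),(125,255,255)),("white",(0,0,200),(180,40,255))):
        b,_=blobs(im,lo,hi,roi); print(nm,col,[(x[0].tolist(),x[1]) for x in b])
E
```

```text
top orange [([362.3, 236.2], [358, 232, 10, 9, 71]), ([289.9, 281.2], [286, 280, 8, 5, 18]), ([288.6, 286.8], [286, 286, 7, 2, 8])]
top red [([394.1, 258.5], [391, 254, 7, 11, 42])]
top red2 []
top blue [([362.6, 226.5], [328, 187, 97, 90, 2354]), ([377.9, 214.2], [374, 209, 8, 12, 62]), ([395.8, 273.4], [375, 256, 38, 29, 416])]
top white []
scene orange [([360.4, 186.2], [357, 184, 8, 5, 34]), ([340.9, 273.6], [340, 272, 3, 4, 9])]
scene red []
scene red2 []
scene blue [([368.1, 226.0], [325, 191, 95, 70, 1611]), ([409.3, 230.4], [407, 227, 6, 7, 11]), ([402.7, 229.5], [400, 228, 7, 4, 11]), ([301.9, 243.3], [295, 233, 14, 19, 47]), ([413.0, 236.2], [410, 234, 7, 5, 9]), ([342.6, 245.6], [337, 240, 11, 12, 41]), ([334.3, 247.1], [331, 243, 7, 8, 15]), ([344.7, 257.4], [341, 253, 9, 9, 26]), ([332.8, 262.2], [331, 259, 4, 7, 8])]
scene white []
```

View pics/top0c.png

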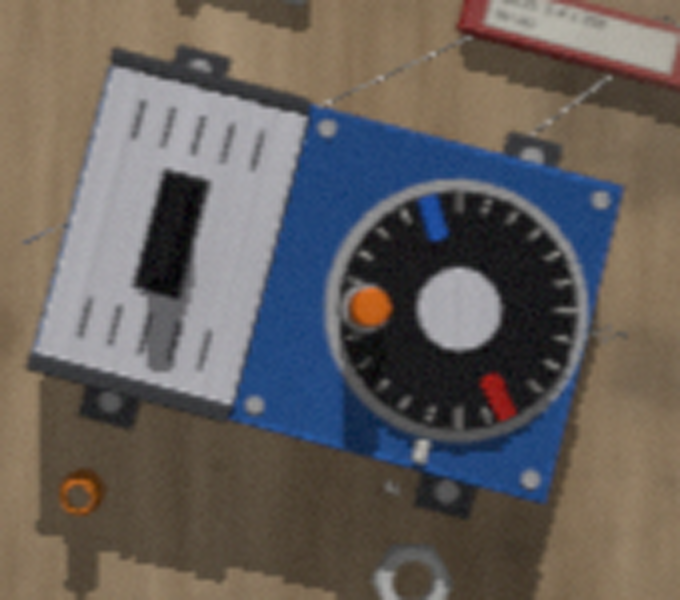

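View pics/scene0c.png

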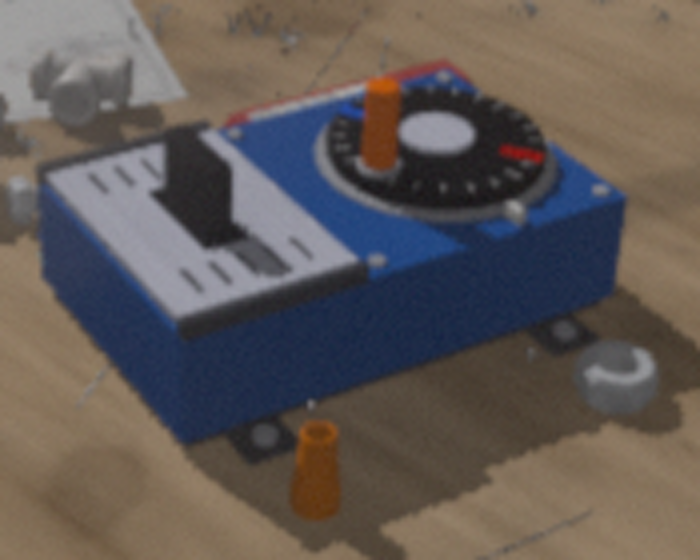

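Run:
```python
from h import *
ct=calibration("top"); cs=calibration("scene")
T=lambda x,y:((x+.5)/4-.5+270,(y+.5)/4-.5+160)
S=lambda x,y:((x+.5)/4-.5+265,(y+.5)/4-.5+165)
for n,a,b in (("hub",(459,309),(437,132)),("pegtop",(371,306),(383,85)),("redout",(506,412),(540,157)),("pointer",(421,448),(513,211)),("cornerNear",(545,503),(612,202)),
  ("screwLL",(255,405),(376,260)),("screwUR",(600,200),(446,77)),("screwLR",(531,479),(601,190)),("screwUL",(327,128),(236,132)),("ribtop",(186,235),(200,155))):
    p,e=cross(ray(ct,*T(*a)),ray(cs,*S(*b))); print(n,p.round(1),round(e,1))
P={}
for n,a,z in (("hub",(459,309),83),("peg",(371,306),130),("red",(506,412),82),("blue",(427,199),82),("ptr",(423,437),74),
 ("sLL",(255,405),71),("sUR",(600,200),71),("sLR",(531,479),71),("sUL",(327,128),71),("rib1",(207,184),116),("rib2",(168,175),116)):
    P[n]=onz(ct,*T(*a),z); print(n,P[n].round(1))
h=P["hub"][:2]
for n in ("peg","red","blue","ptr"):
    d=P[n][:2]-h; print(n,np.hypot(*d).round(1),np.degrees(np.arctan2(d[1],d[0])).round(1))
for a,b in (("sLL","sUL"),("sLR","sUR"),("sUR","sUL"),("sLR","sLL")):
    d=P[b][:2]-P[a][:2]; print(a,b,np.hypot(*d).round(1),np.degrees(np.arctan2(d[1],d[0])).round(2))
print(sum(P[k] for k in("sLL","sUR","sLR","sUL"))/4)
```

```text
hub [ 515.7 -130.5   84.1] 1.7
pegtop [516.5 -85.3 128.4] 1.4
redout [ 466.  -153.4   81.1] 3.3
pointer [ 449.2 -112.7   73.2] 1.2
cornerNear [ 425.2 -171.1   64.8] 6.0
screwLL [469.5 -32.6  70. ] 1.2
screwUR [ 568.8 -201.5   70.5] 2.6
screwLR [ 434.  -166.1   70. ] 1.7
screwUL [604.  -68.2  71.3] 2.5
ribtop [552.4   2.3 107. ] 5.2
hub [ 516.4 -130.    83. ]
peg [517.  -84.8 130. ]
red [ 467.3 -152.2   82. ]
blue [ 569.4 -115.1   82. ]
ptr [ 454.9 -113.2   74. ]
sLL [470.  -32.2  71. ]
sUR [ 569.8 -200.6   71. ]
sLR [ 434.8 -165.4   71. ]
sUL [604.9 -67.4  71. ]
rib1 [573.9  -9.4 116. ]
rib2 [578.1   8.8 116. ]
peg 45.3 89.2
red 53.9 -155.7
blue 55.0 15.7
ptr 63.7 164.7
sLL sUL 139.5 -14.61
sLR sUR 139.5 -14.59
sUR sUL 137.7 75.21
sLR sLL 137.8 75.2
[ 519.87669465 -116.410756     71.        ]
```

The box yaw is −14.7°, and the dial axis lies near (516,−130). Red has about 39° to go to the first arrival and 399° to the second. I'll move above the peg for a closer look from the wrist camera.

```bash
cat >> h.py <<'E'
def tool():
    s=state(); return s, R.from_rotvec(s["tcp_rot"]).as_matrix()
E
python3 - <<'E'
from h import *
s,M=tool(); print(M.round(3)); a=np.degrees(np.arctan2(M[1,0],M[0,0])); print("x yaw",a)
tgt=np.array([517,-85,0]); d=tgt-s["tool_pos"]; d[2]=0
print("shift tool",M.T@d, "yaw need",75.3-a,"or",75.3-180-a, s["joint_pos"])
cw=calibration("wrist"); print((M.T@(cw["extrinsics"][:3,3]-s["tool_pos"])).round(1),(M.T@cw["extrinsics"][:3,:3]).round(3))
E
```

```text
[[ 0.373  0.928 -0.001]
 [ 0.928 -0.373 -0.002]
 [-0.002  0.    -1.   ]]
x yaw 68.12831955145519
shift tool [-535.91406512  511.42738438    1.15712237] yaw need 7.171680448544805 or -172.8283195514552 [-1.2867953   0.38367652  0.04385256  1.59919585 -0.01792211  1.16118813
 -0.04989162]
[  0.7 -69.   31. ] [[ 1.    -0.    -0.002]
 [-0.001 -0.964 -0.267]
 [-0.001  0.267 -0.964]]
```

Request:
drive_tool([
  [[-36,34.5,0],-1],
  [[-72,69,0],-2],
  [[-108,103,0],-3],
  [[-144,138,0],-4],
  [[-180,172,0],-5],
], hand=-1, newtons=20)

```text
time_s: 0.65
tool_pos: [335.2, 369.9, 404.4]
tcp_rot: [2.522, 1.872, -0.0]
ft_force: [1.0, 0.8, -0.2]
opening: 1.001
```

```bash
cat > go.py <<'E'
from h import *
import sys
s,M=tool(); x,y,z,yaw=map(float,sys.argv[1:5])
d=np.array([x,y,z])-s["tool_pos"]; a=np.degrees(np.arctan2(M[1,0],M[0,0]))
print(s["time_s"],s["tool_pos"].round(1),"yaw",round(a,2),"F",s["ft_force"].round(2),"op",round(s["opening"],3)); print("shift",(M.T@d).round(1),"turn",-(yaw-a), s["joint_pos"].round(2))
E
python3 go.py 517 -85 330 75.3
```

```text
0.65 [335.2 369.9 404.4] yaw 73.17 F [ 1.01  0.78 -0.16] op 1.001
shift [-382.7  305.7   74.5] turn -2.1307492429674824 [-1.05  0.1   0.14  1.96 -0.01  1.09  0.37]
```

Request:
drive_tool([
  [[-38,31,0],0],
  [[-77,61,0],0],
  [[-115,92,0],0],
  [[-153,122,0],-1],
  [[-191,153,0],-2],
])

```text
time_s: 1.15
tool_pos: [425.7, 142.8, 404.6]
tcp_rot: [-2.489, -1.916, -0.001]
ft_force: [1.6, 0.7, -0.8]
opening: 0.998
```

```bash
python3 go.py 517 -85 330 75.3
```

```text
1.15 [425.7 142.8 404.6] yaw 75.18 F [ 1.56  0.7  -0.84] op 0.998
shift [-197.   146.5   74.5] turn -0.11574570139458729 [-0.79 -0.02  0.37  2.07  0.01  1.08  0.89]
```

Request:
drive_tool([
  [[-38,29,10],0],
  [[-77,58,25],0],
  [[-115,86,40],0],
  [[-153,114,55],0],
  [[-188,141,74],0],
])

```text
time_s: 1.65
tool_pos: [514.2, -75.2, 330.7]
tcp_rot: [2.49, 1.914, 0.002]
ft_force: [0.4, 0.2, 0.7]
opening: 1.0
```

Request:
drive_tool([
  [[0,0,0],0],
  [[0,0,0],0],
])

```text
time_s: 1.85
tool_pos: [513.3, -74.3, 329.7]
tcp_rot: [-2.493, -1.91, 0.004]
ft_force: [-0.4, -0.0, -0.7]
opening: 0.996
```

```bash
python3 go.py 517 -85 267 75.3
python3 - <<'E'
from h import *
c=calibration("wrist"); p,d=snapshot("wrist"); cv2.imwrite("pics/w1.png",p); np.savez("w1.npz",f=c["vertical_fov"],cx=c["cx"],cy=c["cy"],E=c["extrinsics"])
for q in ((517,-85,130),(516,-130,83)): print(proj(c,q))
E
```

```text
1.85 [513.3 -74.3 329.7] yaw 74.92 F [-0.35 -0.01 -0.73] op 0.996
shift [-9.3  6.5 62.7] turn -0.3763689690122334 [-0.46  0.25  0.6   2.   -0.17  0.94  1.53]
[305.01776176 251.84286952]
[243.36015372 237.60212792]
```

View pics/w1.png

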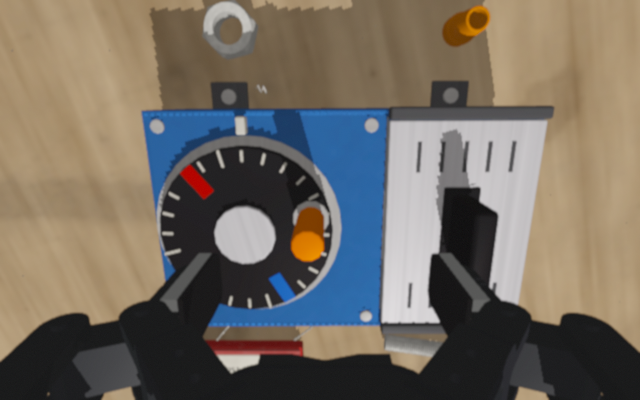

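The wrist view shows the hub at about (244,234), the peg top at (308,246), red at (198,182) and the pointer at (240,125). I'll refine these by crossing rays with the top view.

Run:
```python
from h import *
p=cv2.imread("pics/w1.png"); z=np.load("w1.npz"); c=dict(vertical_fov=float(z["f"]),cx=float(z["cx"]),cy=float(z["cy"]),extrinsics=z["E"])
# bright orange top
hsv=cv2.cvtColor(p,cv2.COLOR_BGR2HSV)
for lo in ((5,150,120),(5,150,200),(5,150,220)):
    print(lo,[(b[0].tolist(),b[1]) for b in blobs(p,lo,(18,255,255),(280,190,340,280),20)[0]])
g=cv2.inRange(hsv,(0,0,130),(180,60,255)); r=np.zeros_like(g); r[195:275,205:285]=g[195:275,205:285]
n,l,s,cc=cv2.connectedComponentsWithStats(r); i=1+np.argmax(s[1:,4]); print("hub",cc[i],s[i]); hub=cc[i]
print("red",[(b[0].tolist(),b[1]) for b in blobs(p,(0,150,100),(4,255,255),(150,140,240,230),20)[0]])
print("blue",[(b[0].tolist(),b[1]) for b in blobs(p,(95,150,60),(125,255,255),(260,265,305,305),20)[0]])
ct=calibration("top"); T=lambda x,y:((x+.5)/4-.5+270,(y+.5)/4-.5+160)
print("hub x",cross(ray(c,*hub),ray(ct,*T(459,309))), onz(c,*hub,83))
print("peg x",cross(ray(c,308,245),ray(ct,*T(371,306))), onz(c,308,245,130))
print("ptr", onz(c,240.5,134,74))
for n,u,v in (("sUL",371,125),("sLL",366,316),("sUR",156,126)): print(n,onz(c,u,v,71))
cv2.imwrite("pics/w1c.png",cv2.resize(p[190:290,250:350],None,fx=6,fy=6,interpolation=cv2.INTER_CUBIC))
```

```text
(5, 150, 120) [([308.2, 235.5], [291, 208, 34, 54, 1427])]
(5, 150, 200) [([307.3, 246.3], [292, 233, 31, 28, 669])]
(5, 150, 220) [([309.6, 249.9], [296, 239, 26, 21, 374])]
hub [244.41983045 234.92701806] [ 214  207   62   57 2713]
red [([196.4, 181.5], [180, 165, 34, 34, 535])]
blue [([281.3, 286.3], [269, 272, 26, 29, 405]), ([298.9, 301.6], [289, 296, 16, 9, 73])]
hub x (array([ 516.43715733, -130.82063167,   76.57535795]), np.float64(0.17631880243594827)) [ 514.37864598 -128.71446922   83.        ]
peg x (array([517.36667976, -84.68579373, 120.26545674]), np.float64(1.4394689404509098)) [513.67549874 -82.43080919 130.        ]
ptr [ 451.16487001 -112.26593908   74.        ]
sUL [467.56803511 -30.15419075  71.        ]
sLL [603.44911125 -65.38256009  71.        ]
sUR [ 432.29905973 -163.90013504   71.        ]
```

View pics/w1c.png

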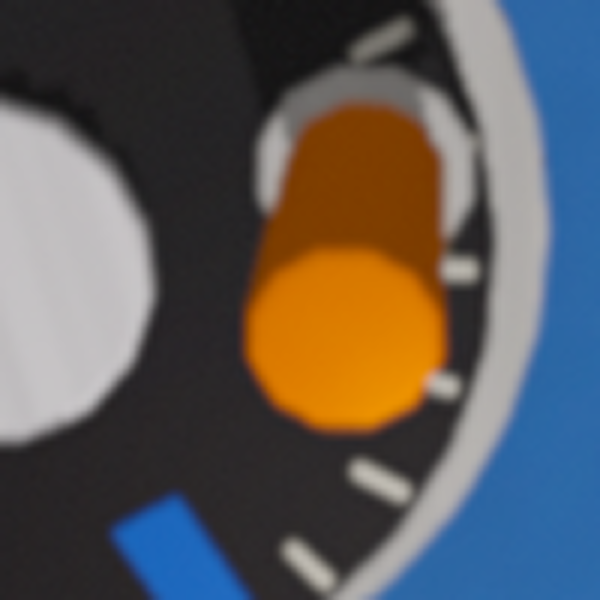

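Request:
drive_tool([
  [[-4,3,5],-0.4],
  [[-8.6,5.3,15],-0.4],
  [[-8.6,5.3,32],-0.4],
  [[-8.6,5.3,50],-0.4],
  [[-8.6,5.3,63],-0.4],
])

```text
time_s: 2.4
tool_pos: [516.1, -81.8, 266.3]
tcp_rot: [-2.481, -1.925, 0.001]
ft_force: [-1.0, -0.6, 0.1]
opening: 0.996
```

Request:
drive_tool([
  [[0,0,0],0],
  [[0,0,0],0],
  [[0,0,0],0],
])

```text
time_s: 2.7
tool_pos: [517.1, -82.7, 268.4]
tcp_rot: [2.483, 1.924, 0.002]
ft_force: [0.1, -0.3, 1.0]
opening: 0.999
```

```bash
python3 go.py 516 -84 267 75.3
python3 - <<'E'
from h import *
c=calibration("wrist"); p,d=snapshot("wrist"); cv2.imwrite("pics/w2.png",p)
s,M=tool(); print(proj(c,s["tool_pos"]+M@np.array([0,0,155-18])),proj(c,s["tool_pos"]+M@np.array([0,0,155])))
E
```

```text
2.7 [517.1 -82.7 268.4] yaw 75.54 F [ 0.13 -0.28  1.03] op 0.999
shift [-1.6 -0.8  1.4] turn 0.242230657456588 [-0.41  0.36  0.56  2.03 -0.26  0.82  1.63]
[321.411731  309.1020096] [321.74877225 283.12315309]
```

View pics/w2.png

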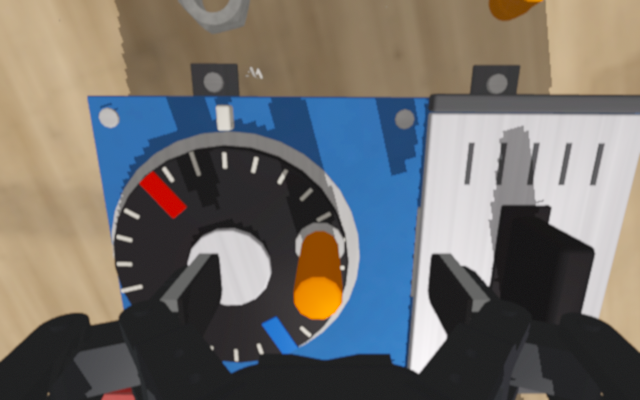

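The peg top is at (318,298) and the tool axis should fall at (321,309), so the tool needs a small shift before gripping.

Request:
drive_tool([
  [[-1.2,-2,1],0],
  [[-1.2,-2,1],0],
  [[-1.2,-2,1],0],
])

```text
time_s: 3.05
tool_pos: [514.4, -83.4, 266.9]
tcp_rot: [2.484, 1.924, 0.001]
ft_force: [0.5, 0.3, -0.3]
opening: 0.999
```

Request:
drive_tool([
  [[0,0,0],0],
  [[0,0,0],0],
  [[0,0,0],0],
  [[0,0,0],0],
  [[0,0,0],0],
], hand=1, newtons=20)

```text
time_s: 3.55
tool_pos: [514.5, -83.6, 266.9]
tcp_rot: [2.483, 1.924, -0.0]
ft_force: [0.3, -3.5, 0.5]
opening: 0.201
```

Request:
drive_tool([
  [[0,0,0],0],
  [[0,0,0],0],
  [[0,0,0],0],
])

```text
time_s: 3.85
tool_pos: [514.4, -83.7, 266.8]
tcp_rot: [2.484, 1.923, -0.0]
ft_force: [-0.5, -2.2, 1.5]
opening: 0.204
```

```bash
python3 go.py 516 -84 267 75.3; python3 go.py 516 -84 267 75.3;python3 - <<'E'
from h import *
c=calibration("wrist"); p,d=snapshot("wrist"); cv2.imwrite("pics/w3.png",p)
E
```

```text
3.85 [514.4 -83.7 266.8] yaw 75.5 F [-0.5  -2.17  1.51] op 0.204
shift [ 0.1  1.6 -0.2] turn 0.20389556821739063 [-0.41  0.36  0.56  2.04 -0.26  0.81  1.63]
3.85 [514.4 -83.7 266.8] yaw 75.5 F [-0.5  -2.17  1.51] op 0.204
shift [ 0.1  1.6 -0.2] turn 0.20389556821739063 [-0.41  0.36  0.56  2.04 -0.26  0.81  1.63]
```

View pics/w3.png

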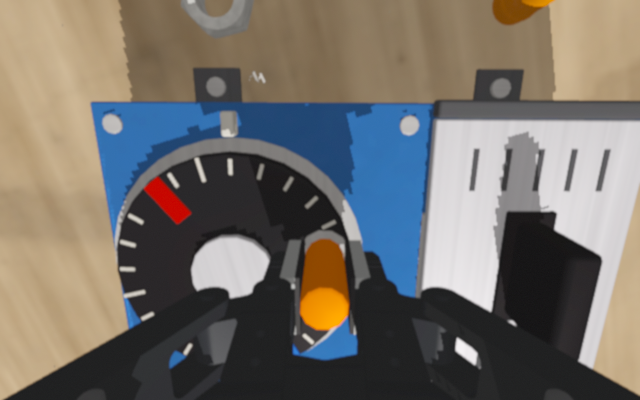

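The peg is held, with an opening of about 17 mm and only 2 N of side load. Next I'll work out the circle rows in tool axes.

```bash
cat > arc.py <<'E'
from h import *
import sys,json
# arc.py phi0 step n [dx dy]: rows from commanded angle phi0 (deg, tool x->y = clockwise); dx,dy centre correction
f0,st,n=map(float,sys.argv[1:4]); dx,dy=(list(map(float,sys.argv[4:6]))+[0,0])[:2]
p=lambda a:45*np.array([np.cos(np.radians(a)),np.sin(np.radians(a))])
s,M=tool(); F=(M.T@s["ft_force"])[:2]; a=np.radians(f0)
print("t",s["time_s"],"Ftool",F.round(2),"radial",round(F@[np.cos(a),np.sin(a)],2),"tang(cw+)",round(F@[-np.sin(a),np.cos(a)],2),"pos",s["tool_pos"].round(1))
for k in range(1,int(n)+1):
    q=p(f0+st*k)-p(f0)+np.array([dx,dy])*k/n; print(f"[[{q[0]:.1f}, {q[1]:.1f}, 0], 0]",end=", ")
print("-> phi",f0+st*n)
E
python3 arc.py -13.7 4 5
```

```text
t 3.9 Ftool [-1.   -0.84] radial -0.78 tang(cw+) -1.05 pos [514.4 -83.7 266.8]
[[0.6, 3.1, 0], 0], [[1.1, 6.2, 0], 0], [[1.3, 9.3, 0], 0], [[1.2, 12.5, 0], 0], [[1.0, 15.6, 0], 0], -> phi 6.300000000000001
```

Request:
drive_tool([
  [[0.6,3.1,0],0],
  [[1.1,6.2,0],0],
  [[1.3,9.3,0],0],
  [[1.2,12.5,0],0],
  [[1.0,15.6,0],0],
])

```text
time_s: 4.4
tool_pos: [530.0, -86.6, 266.7]
tcp_rot: [-2.484, -1.924, 0.001]
ft_force: [-1.3, -2.4, 5.0]
opening: 0.204
```

```bash
python3 arc.py 6.3 5 5
```

```text
t 4.4 Ftool [-2.64 -0.66] radial -2.69 tang(cw+) -0.36 pos [530.  -86.6 266.7]
[[-0.6, 3.9, 0], 0], [[-1.5, 7.7, 0], 0], [[-2.8, 11.4, 0], 0], [[-4.4, 15.0, 0], 0], [[-6.3, 18.4, 0], 0], -> phi 31.3
```

Request:
drive_tool([
  [[-0.7,3.9,0],0],
  [[-1.7,7.7,0],0],
  [[-3.0,11.4,0],0],
  [[-4.6,15.0,0],0],
  [[-6.6,18.4,0],0],
])

```text
time_s: 4.9
tool_pos: [546.1, -97.2, 266.6]
tcp_rot: [-2.483, -1.924, 0.0]
ft_force: [-2.8, -1.0, 4.7]
opening: 0.204
```

```bash
python3 arc.py 31.3 5 5;python3 - <<'E'
from h import *
p,d=snapshot("wrist"); cv2.imwrite("pics/w4.png",p)
E
```

```text
t 4.9 Ftool [-1.7  -2.46] radial -2.73 tang(cw+) -1.22 pos [546.1 -97.2 266.6]
[[-2.2, 3.3, 0], 0], [[-4.6, 6.3, 0], 0], [[-7.4, 9.2, 0], 0], [[-10.3, 11.7, 0], 0], [[-13.5, 14.1, 0], 0], -> phi 56.3
```

View pics/w4.png

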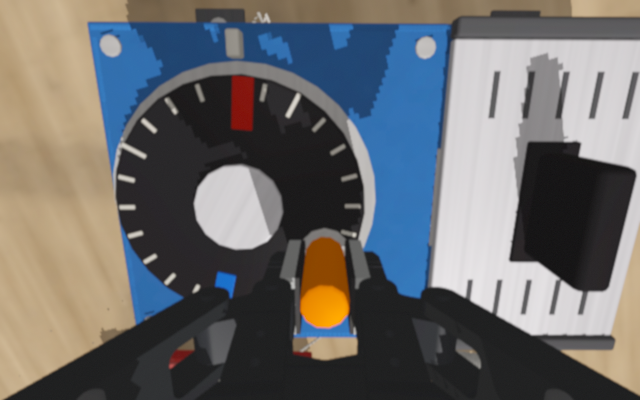

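The dial turns. Red, at (242,102), has just gone past the pointer at (234,42) for the first time. I'll carry on clockwise.

Request:
drive_tool([
  [[-2.3,3.2,0],0],
  [[-4.7,6.2,0],0],
  [[-7.6,9.0,0],0],
  [[-10.5,11.5,0],0],
  [[-13.7,13.9,0],0],
])

```text
time_s: 5.45
tool_pos: [556.2, -113.7, 266.5]
tcp_rot: [-2.483, -1.924, -0.001]
ft_force: [-1.9, 0.3, 2.0]
opening: 0.2
```

```bash
python3 arc.py 56.3 6 5
```

```text
t 5.45 Ftool [-0.18 -1.95] radial -1.72 tang(cw+) -0.93 pos [ 556.2 -113.7  266.5]
[[-4.1, 2.4, 0], 0], [[-8.3, 4.4, 0], 0], [[-12.8, 5.9, 0], 0], [[-17.4, 6.9, 0], 0], [[-22.1, 7.5, 0], 0], -> phi 86.3
```

Request:
drive_tool([
  [[-4.1,2.3,0],0],
  [[-8.3,4.3,0],0],
  [[-12.8,5.8,0],0],
  [[-17.4,6.8,0],0],
  [[-22.1,7.3,0],0],
])

```text
time_s: 5.95
tool_pos: [557.7, -137.4, 266.6]
tcp_rot: [2.483, 1.924, 0.001]
ft_force: [-0.2, 0.9, 0.9]
opening: 0.203
```

```bash
python3 arc.py 86.3 6 5
```

```text
t 5.95 Ftool [ 0.79 -0.43] radial -0.38 tang(cw+) -0.81 pos [ 557.7 -137.4  266.6]
[[-4.7, 0.1, 0], 0], [[-9.4, -0.4, 0], 0], [[-14.0, -1.3, 0], 0], [[-18.5, -2.7, 0], 0], [[-22.8, -4.6, 0], 0], -> phi 116.3
```

Request:
drive_tool([
  [[-4.7,0.1,0],0],
  [[-9.4,-0.4,0],0],
  [[-14.0,-1.3,0],0],
  [[-18.5,-2.7,0],0],
  [[-22.8,-4.6,0],0],
])

```text
time_s: 6.45
tool_pos: [547.3, -158.5, 266.7]
tcp_rot: [2.483, 1.924, 0.0]
ft_force: [0.8, 1.7, -0.7]
opening: 0.201
```

```bash
python3 arc.py 116.3 6 5
```

```text
t 6.45 Ftool [1.82 0.37] radial -0.47 tang(cw+) -1.79 pos [ 547.3 -158.5  266.7]
[[-4.1, -2.3, 0], 0], [[-8.0, -5.0, 0], 0], [[-11.5, -8.1, 0], 0], [[-14.7, -11.6, 0], 0], [[-17.5, -15.4, 0], 0], -> phi 146.3
```

Request:
drive_tool([
  [[-4.1,-2.3,0],0],
  [[-8.0,-5.0,0],0],
  [[-11.5,-8.1,0],0],
  [[-14.7,-11.6,0],0],
  [[-17.5,-15.4,0],0],
])

```text
time_s: 6.95
tool_pos: [527.8, -171.6, 266.8]
tcp_rot: [2.483, 1.923, 0.0]
ft_force: [1.4, 1.1, 0.1]
opening: 0.203
```

```bash
python3 arc.py 146.3 6 5
```

```text
t 6.95 Ftool [1.44 1.12] radial -0.57 tang(cw+) -1.73 pos [ 527.8 -171.6  266.8]
[[-2.4, -4.1, 0], 0], [[-4.4, -8.3, 0], 0], [[-5.9, -12.8, 0], 0], [[-6.9, -17.4, 0], 0], [[-7.5, -22.1, 0], 0], -> phi 176.3
```

Request:
drive_tool([
  [[-2.4,-4.1,0],0],
  [[-4.4,-8.3,0],0],
  [[-5.9,-12.8,0],0],
  [[-6.9,-17.4,0],0],
  [[-7.5,-22.1,0],0],
])

```text
time_s: 7.45
tool_pos: [504.8, -173.2, 267.0]
tcp_rot: [2.482, 1.923, 0.001]
ft_force: [3.0, -0.1, 0.5]
opening: 0.203
```

```bash
python3 arc.py 176.3 6 5
```

```text
t 7.45 Ftool [0.63 2.95] radial -0.44 tang(cw+) -2.98 pos [ 504.8 -173.2  267. ]
[[-0.1, -4.7, 0], 0], [[0.4, -9.4, 0], 0], [[1.3, -14.0, 0], 0], [[2.7, -18.5, 0], 0], [[4.6, -22.8, 0], 0], -> phi 206.3
```

Request:
drive_tool([
  [[-0.1,-4.7,0],0],
  [[0.4,-9.4,0],0],
  [[1.3,-14.0,0],0],
  [[2.7,-18.5,0],0],
  [[4.6,-22.8,0],0],
])

```text
time_s: 7.95
tool_pos: [483.4, -163.2, 266.8]
tcp_rot: [2.483, 1.923, -0.001]
ft_force: [2.5, -1.6, 1.2]
opening: 0.204
```

```bash
python3 arc.py 206.3 6 5
```

```text
t 7.95 Ftool [-0.96  2.83] radial -0.39 tang(cw+) -2.97 pos [ 483.4 -163.2  266.8]
[[2.3, -4.1, 0], 0], [[5.0, -8.0, 0], 0], [[8.1, -11.5, 0], 0], [[11.6, -14.7, 0], 0], [[15.4, -17.5, 0], 0], -> phi 236.3
```

Request:
drive_tool([
  [[2.3,-4.1,0],0],
  [[5.0,-8.0,0],0],
  [[8.1,-11.5,0],0],
  [[11.6,-14.7,0],0],
  [[15.4,-17.5,0],0],
])

```text
time_s: 8.45
tool_pos: [470.3, -143.6, 266.7]
tcp_rot: [-2.484, -1.923, 0.001]
ft_force: [-0.6, -3.3, 2.0]
opening: 0.203
```

```bash
python3 arc.py 236.3 6 5
```

```text
t 8.45 Ftool [-3.34  0.22] radial 1.67 tang(cw+) -2.9 pos [ 470.3 -143.6  266.7]
[[4.1, -2.4, 0], 0], [[8.3, -4.4, 0], 0], [[12.8, -5.9, 0], 0], [[17.4, -6.9, 0], 0], [[22.1, -7.5, 0], 0], -> phi 266.3
```

Request:
drive_tool([
  [[4.1,-2.5,0],0],
  [[8.3,-4.6,0],0],
  [[12.8,-6.1,0],0],
  [[17.3,-7.1,0],0],
  [[22.0,-7.7,0],0],
])

```text
time_s: 8.95
tool_pos: [468.7, -119.7, 266.6]
tcp_rot: [-2.483, -1.924, 0.0]
ft_force: [-0.5, -1.9, 3.6]
opening: 0.205
```

```bash
python3 arc.py 266.3 6 5
```

```text
t 8.95 Ftool [-1.97 -0.02] radial 0.15 tang(cw+) -1.97 pos [ 468.7 -119.7  266.6]
[[4.7, -0.1, 0], 0], [[9.4, 0.4, 0], 0], [[14.0, 1.3, 0], 0], [[18.5, 2.7, 0], 0], [[22.8, 4.6, 0], 0], -> phi 296.3
```

Request:
drive_tool([
  [[4.7,-0.1,0],0],
  [[9.4,0.4,0],0],
  [[14.0,1.3,0],0],
  [[18.5,2.7,0],0],
  [[22.8,4.6,0],0],
])

```text
time_s: 9.45
tool_pos: [479.1, -99.0, 266.7]
tcp_rot: [-2.483, -1.924, 0.001]
ft_force: [-1.9, -2.4, 3.9]
opening: 0.203
```

```bash
python3 arc.py 296.3 6 5
```

```text
t 9.45 Ftool [-2.81 -1.2 ] radial -0.17 tang(cw+) -3.05 pos [479.1 -99.  266.7]
[[4.1, 2.3, 0], 0], [[8.0, 5.0, 0], 0], [[11.5, 8.1, 0], 0], [[14.7, 11.6, 0], 0], [[17.5, 15.4, 0], 0], -> phi 326.3
```

Request:
drive_tool([
  [[4.1,2.3,0],0],
  [[8.0,5.0,0],0],
  [[11.5,8.1,0],0],
  [[14.7,11.6,0],0],
  [[17.5,15.4,0],0],
])

```text
time_s: 9.95
tool_pos: [498.5, -86.1, 266.7]
tcp_rot: [-2.483, -1.924, 0.0]
ft_force: [-1.6, -2.7, 4.8]
opening: 0.203
```

```bash
python3 arc.py 326.3 6 5
```

```text
t 9.95 Ftool [-2.97 -0.86] radial -2.0 tang(cw+) -2.37 pos [498.5 -86.1 266.7]
[[2.4, 4.1, 0], 0], [[4.4, 8.3, 0], 0], [[5.9, 12.8, 0], 0], [[6.9, 17.4, 0], 0], [[7.5, 22.1, 0], 0], -> phi 356.3
```

Request:
drive_tool([
  [[2.3,4.1,0],0],
  [[4.3,8.3,0],0],
  [[5.8,12.8,0],0],
  [[6.7,17.4,0],0],
  [[7.2,22.1,0],0],
])

```text
time_s: 10.45
tool_pos: [521.4, -84.6, 266.7]
tcp_rot: [-2.482, -1.923, 0.002]
ft_force: [-2.2, -1.7, 6.6]
opening: 0.198
```

```bash
python3 arc.py 356.3 5 5
cat > ang.py <<'E'
from h import *
import sys
# angles about dial axis from top & wrist; relative red vs pointer
n=sys.argv[1]
for nm in ("top","wrist"):
    c=calibration(nm); p,d=snapshot(nm); cv2.imwrite(f"pics/{nm}{n}.png",p)
    if nm=="top": cv2.imwrite(f"pics/topc{n}.png",cv2.resize(p[160:310,270:440],None,fx=4,fy=4,interpolation=cv2.INTER_CUBIC))
    print(nm,"ctr px",proj(c,(515.8,-129.6,82)).round(1))
    b,_=blobs(p,(0,150,70),(4,255,255),mn=15)
    for x,st in b:
        q=onz(c,*x,82)[:2]; v=q-[515.8,-129.6]
        if np.hypot(*v)<65: print("red?",x,st,"r",np.hypot(*v).round(1),"ang",np.degrees(np.arctan2(v[1],v[0])).round(1))
E
python3 ang.py 5
```

```text
t 10.45 Ftool [-2.19 -1.74] radial -2.07 tang(cw+) -1.87 pos [521.4 -84.6 266.7]
[[0.1, 3.9, 0], 0], [[-0.2, 7.8, 0], 0], [[-0.8, 11.7, 0], 0], [[-1.7, 15.5, 0], 0], [[-3.0, 19.3, 0], 0], -> phi 381.3
top ctr px [384.1 237.2]
wrist ctr px [228.7 261.6]
red? [174.6 176.1] [153, 151, 45, 51, 1077] r 47.2 ang -167.6
```

View pics/topc5.png

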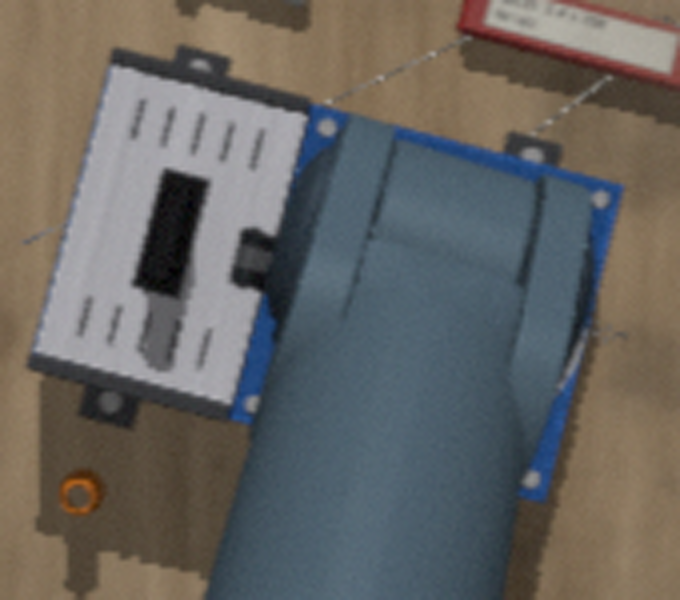

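View pics/wrist5.png

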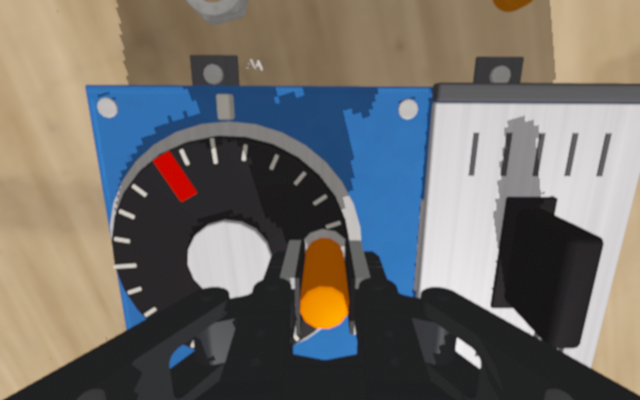

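The top view is hidden by the arm. In the wrist view red is at (175,176), 27–29° short of the pointer at (225,105) on its second approach. I'll turn 28° more.

```bash
python3 arc.py 356.3 5.6 5 -0.2 0
python3 - <<'E'
from h import *
c=calibration("wrist")
q=onz(c,225,118,74)[:2]-[515.8,-129.6]; print(np.hypot(*q),np.degrees(np.arctan2(q[1],q[0])))
h=onz(c,229,258,83)[:2]; q2=onz(c,225,118,74)[:2]-h; r=onz(c,174.6,176.1,82)[:2]-h; f=lambda v:np.degrees(np.arctan2(v[1],v[0])); print(h,f(q2),f(r))
E
```

```text
t 10.55 Ftool [-1.82 -0.91] radial -1.76 tang(cw+) -1.03 pos [521.9 -84.6 266.7]
[[0.0, 4.4, 0], 0], [[-0.4, 8.8, 0], 0], [[-1.2, 13.1, 0], 0], [[-2.4, 17.3, 0], 0], [[-4.1, 21.4, 0], 0], -> phi 384.3
67.61021417330362 164.61252805494578
[ 513.3711543  -128.40017568] 165.0644729272394 -165.6141512821693
```

Request:
drive_tool([
  [[0,4.4,0],0],
  [[-0.4,8.8,0],0],
  [[-1.2,13.1,0],0],
  [[-2.4,17.3,0],0],
  [[-4.1,21.4,0],0],
])

```text
time_s: 11.05
tool_pos: [541.0, -93.2, 266.5]
tcp_rot: [-2.48, -1.922, 0.001]
ft_force: [-2.4, -0.2, 6.3]
opening: 0.204
```

Request:
drive_tool([
  [[0,0,0],0],
])

```text
time_s: 11.15
tool_pos: [541.3, -93.5, 266.5]
tcp_rot: [-2.482, -1.923, 0.0]
ft_force: [-1.5, 0.1, 4.5]
opening: 0.201
```

```bash
python3 arc.py 384.3 -5 5
python3 - <<'E'
from h import *
c=calibration("wrist"); p,d=snapshot("wrist"); cv2.imwrite("pics/w6.png",p)
hsv=cv2.cvtColor(p,cv2.COLOR_BGR2HSV)
print(blobs(p,(0,150,70),(4,255,255),mn=200)[0])
E
```

```text
t 11.15 Ftool [-0.28 -1.45] radial -0.86 tang(cw+) -1.21 pos [541.3 -93.5 266.5]
[[1.5, -3.6, 0], 0], [[2.6, -7.4, 0], 0], [[3.4, -11.2, 0], 0], [[3.9, -15.1, 0], 0], [[4.0, -19.1, 0], 0], -> phi 359.3
[(array([223.1, 115.7]), [209, 89, 28, 54, 1183])]
```

View pics/w6.png

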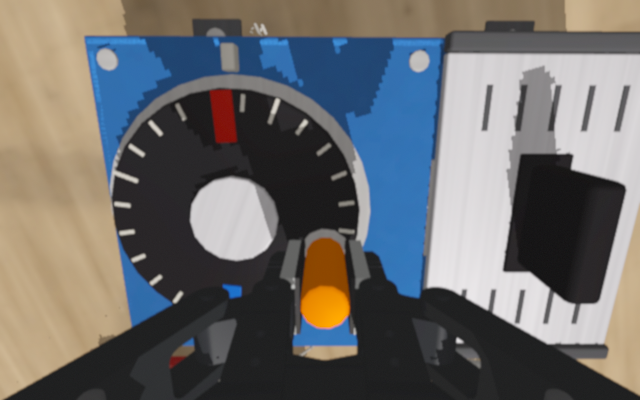

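Run:
```python
from h import *
c=calibration("wrist"); p=cv2.imread("pics/w6.png")
f=lambda v:np.degrees(np.arctan2(v[1],v[0]))%360
# hub via light mask
hsv=cv2.cvtColor(p,cv2.COLOR_BGR2HSV); g=cv2.inRange(hsv,(0,0,75),(180,70,255)); r=np.zeros_like(g); r[172:266,184:284]=g[172:266,184:284]
n,l,s,cc=cv2.connectedComponentsWithStats(r); i=1+np.argmax(s[1:,4]); cn,_=cv2.findContours((l==i).astype(np.uint8),0,2); e=cv2.fitEllipse(max(cn,key=cv2.contourArea)); print(e)
for hp in (e[0],(234,218)):
    h=onz(c,*hp,84)[:2]
    for nm,q,z in (("redc",(223.1,115.7),82),("redout",(221.5,90),82),("ptr in",(230,71),75),("ptr mid",(230,57),78)):
        v=onz(c,*q,z)[:2]-h; print(nm,np.hypot(*v).round(1),f(v).round(1))
a=onz(c,107,59,71);b=onz(c,419,61,71); print("box y dir",f((b-a)[:2]))
```

```text
((233.55274963378906, 218.42950439453125), (83.3848648071289, 89.50582885742188), 115.5497817993164)
redc 45.9 167.8
redout 56.5 167.3
ptr in 64.6 165.0
ptr mid 69.9 164.0
redc 45.7 168.1
redout 56.3 167.5
ptr in 64.4 165.1
ptr mid 69.7 164.2
box y dir 75.24734868800276
```

Red is about 2.5° short of the pointer, so I'll nudge it on by 2.5°.

Request:
drive_tool([
  [[-0.9,1.8,0],0],
  [[-0.9,1.8,0],0],
])

```text
time_s: 11.4
tool_pos: [542.6, -94.5, 266.5]
tcp_rot: [-2.481, -1.923, 0.0]
ft_force: [-2.3, -0.6, 5.5]
opening: 0.2
```

```bash
python3 - <<'E'
from h import *
c=calibration("wrist"); p,d=snapshot("wrist"); cv2.imwrite("pics/w7.png",p)
f=lambda v:np.degrees(np.arctan2(v[1],v[0]))%360
hsv=cv2.cvtColor(p,cv2.COLOR_BGR2HSV); g=cv2.inRange(hsv,(0,0,75),(180,70,255)); r=np.zeros_like(g); r[168:262,184:284]=g[168:262,184:284]
n,l,s,cc=cv2.connectedComponentsWithStats(r); i=1+np.argmax(s[1:,4]); cn,_=cv2.findContours((l==i).astype(np.uint8),0,2); e=cv2.fitEllipse(max(cn,key=cv2.contourArea)); print(e)
rd=blobs(p,(0,150,70),(4,255,255),mn=200)[0][0][0]
h=onz(c,*e[0],84)[:2]; v=onz(c,*rd,82)[:2]-h; print(rd,f(v),np.hypot(*v))
E
for s in 1; do python3 arc.py 386.8 -6 5; done
```

```text
((234.45578002929688, 215.5971221923828), (83.7076644897461, 89.69047546386719), 115.89488220214844)
[227.2 112.3] 166.1452970758799 45.92329683264544
t 11.45 Ftool [-1.05 -1.28] radial -1.51 tang(cw+) -0.67 pos [542.6 -94.5 266.4]
[[1.9, -4.3, 0], 0], [[3.3, -8.8, 0], 0], [[4.3, -13.4, 0], 0], [[4.8, -18.1, 0], 0], [[4.8, -22.8, 0], 0], -> phi 356.8
```

Red is now at 166.1° and the pointer at about 165°, so it's within 1°. I'll turn anticlockwise, moving freely for about 130° and then feeling for the catch.

Request:
drive_tool([
  [[1.9,-4.3,0],0],
  [[3.3,-8.8,0],0],
  [[4.3,-13.4,0],0],
  [[4.8,-18.1,0],0],
  [[4.8,-22.8,0],0],
])

```text
time_s: 11.95
tool_pos: [521.6, -84.7, 266.7]
tcp_rot: [2.483, 1.924, 0.001]
ft_force: [0.6, -1.6, 2.0]
opening: 0.204
```

```bash
python3 arc.py 356.8 -6 5
```

```text
t 11.95 Ftool [-1.38  1.03] radial -1.44 tang(cw+) 0.95 pos [521.6 -84.7 266.7]
[[-0.5, -4.7, 0], 0], [[-1.5, -9.3, 0], 0], [[-3.0, -13.8, 0], 0], [[-4.9, -18.1, 0], 0], [[-7.3, -22.1, 0], 0], -> phi 326.8
```

Request:
drive_tool([
  [[-0.5,-4.7,0],0],
  [[-1.5,-9.3,0],0],
  [[-3.0,-13.8,0],0],
  [[-4.9,-18.1,0],0],
  [[-7.3,-22.1,0],0],
])

```text
time_s: 12.45
tool_pos: [498.2, -86.4, 266.6]
tcp_rot: [-2.483, -1.924, -0.0]
ft_force: [2.0, -0.0, 1.5]
opening: 0.201
```

```bash
python3 arc.py 326.8 -6 5
```

```text
t 12.45 Ftool [0.47 1.95] radial -0.67 tang(cw+) 1.89 pos [498.2 -86.4 266.6]
[[-2.8, -3.8, 0], 0], [[-5.9, -7.3, 0], 0], [[-9.5, -10.4, 0], 0], [[-13.3, -13.2, 0], 0], [[-17.4, -15.5, 0], 0], -> phi 296.8
```

Request:
drive_tool([
  [[-2.8,-3.8,0],0],
  [[-5.9,-7.3,0],0],
  [[-9.5,-10.4,0],0],
  [[-13.3,-13.2,0],0],
  [[-17.4,-15.5,0],0],
])

```text
time_s: 12.95
tool_pos: [478.8, -99.7, 266.5]
tcp_rot: [-2.483, -1.924, 0.0]
ft_force: [1.4, 1.1, 0.5]
opening: 0.201
```

```bash
python3 arc.py 296.8 -6 5
```

```text
t 12.95 Ftool [1.45 1.08] radial -0.31 tang(cw+) 1.78 pos [478.8 -99.7 266.5]
[[-4.3, -1.9, 0], 0], [[-8.8, -3.3, 0], 0], [[-13.4, -4.3, 0], 0], [[-18.1, -4.8, 0], 0], [[-22.8, -4.8, 0], 0], -> phi 266.8
```

Request:
drive_tool([
  [[-4.3,-1.9,0],0],
  [[-8.8,-3.3,0],0],
  [[-13.4,-4.3,0],0],
  [[-18.1,-4.8,0],0],
  [[-22.8,-4.8,0],0],
])

```text
time_s: 13.45
tool_pos: [468.6, -120.7, 266.5]
tcp_rot: [-2.483, -1.924, 0.0]
ft_force: [1.8, 1.6, -0.5]
opening: 0.205
```

```bash
python3 arc.py 266.8 -4 3; python3 arc.py 254.8 -1.3 10
```

```text
t 13.45 Ftool [2.03 1.28] radial -1.4 tang(cw+) 1.96 pos [ 468.6 -120.7  266.5]
[[-3.1, 0.3, 0], 0], [[-6.2, 0.8, 0], 0], [[-9.3, 1.5, 0], 0], -> phi 254.8
t 13.45 Ftool [2.03 1.28] radial -1.77 tang(cw+) 1.63 pos [ 468.6 -120.7  266.5]
[[-1.0, 0.3, 0], 0], [[-2.0, 0.6, 0], 0], [[-2.9, 0.9, 0], 0], [[-3.9, 1.2, 0], 0], [[-4.8, 1.6, 0], 0], [[-5.8, 2.0, 0], 0], [[-6.7, 2.4, 0], 0], [[-7.6, 2.8, 0], 0], [[-8.6, 3.3, 0], 0], [[-9.5, 3.8, 0], 0], -> phi 241.8
```

Request:
drive_tool([
  [[-3.1,0.4,0],0],
  [[-6.2,0.9,0],0],
  [[-9.3,1.6,0],0],
  [[-9.3,1.6,0],0],
])

```text
time_s: 13.85
tool_pos: [467.9, -130.4, 266.6]
tcp_rot: [-2.484, -1.923, 0.001]
ft_force: [2.3, 1.2, -2.1]
opening: 0.203
```

```bash
python3 arc.py 254.8 -1 1
python3 - <<'E'
import numpy as np
p=lambda a:45*np.array([np.cos(np.radians(a)),np.sin(np.radians(a))])
o=np.round(p(254.8),1)
for k in range(1,106):
    n=np.round(p(254.8-k),1); d=n-o; o=n; print(f"{254.8-k:.0f}:({d[0]:.1f},{d[1]:.1f})",end=" " if k%8 else "\n")
E
```

```text
t 13.85 Ftool [1.75 1.95] radial -2.34 tang(cw+) 1.18 pos [ 467.9 -130.4  266.6]
[[-0.8, 0.2, 0], 0], -> phi 253.8
254:(-0.8,0.2) 253:(-0.7,0.2) 252:(-0.8,0.3) 251:(-0.7,0.2) 250:(-0.7,0.3) 249:(-0.8,0.2) 248:(-0.7,0.3) 247:(-0.7,0.3)
246:(-0.7,0.4) 245:(-0.8,0.3) 244:(-0.7,0.3) 243:(-0.7,0.4) 242:(-0.7,0.3) 241:(-0.7,0.4) 240:(-0.6,0.4) 239:(-0.7,0.4)
238:(-0.7,0.4) 237:(-0.6,0.4) 236:(-0.7,0.5) 235:(-0.6,0.4) 234:(-0.7,0.5) 233:(-0.6,0.5) 232:(-0.6,0.4) 231:(-0.6,0.5)
230:(-0.6,0.5) 229:(-0.6,0.5) 228:(-0.6,0.6) 227:(-0.6,0.5) 226:(-0.6,0.5) 225:(-0.5,0.6) 224:(-0.6,0.6) 223:(-0.5,0.5)
222:(-0.5,0.6) 221:(-0.6,0.6) 220:(-0.5,0.6) 219:(-0.5,0.6) 218:(-0.5,0.6) 217:(-0.4,0.6) 216:(-0.5,0.7) 215:(-0.5,0.6)
214:(-0.4,0.7) 213:(-0.4,0.6) 212:(-0.4,0.7) 211:(-0.5,0.7) 210:(-0.3,0.6) 209:(-0.4,0.7) 208:(-0.4,0.7) 207:(-0.4,0.7)
206:(-0.3,0.7) 205:(-0.3,0.7) 204:(-0.4,0.7) 203:(-0.3,0.8) 202:(-0.3,0.7) 201:(-0.3,0.7) 200:(-0.2,0.8) 199:(-0.3,0.7)
198:(-0.2,0.7) 197:(-0.3,0.8) 196:(-0.2,0.7) 195:(-0.2,0.8) 194:(-0.2,0.8) 193:(-0.2,0.7) 192:(-0.1,0.8) 191:(-0.2,0.8)
190:(-0.1,0.7) 189:(-0.2,0.8) 188:(-0.1,0.8) 187:(-0.1,0.8) 186:(-0.1,0.8) 185:(0.0,0.7) 184:(-0.1,0.8) 183:(0.0,0.8)
182:(-0.1,0.8) 181:(0.0,0.8) 180:(0.0,0.8) 179:(0.0,0.7) 178:(0.0,0.8) 177:(0.1,0.8) 176:(0.0,0.8) 175:(0.1,0.8)
174:(0.1,0.8) 173:(0.1,0.7) 172:(0.1,0.8) 171:(0.1,0.8) 170:(0.1,0.8) 169:(0.2,0.7) 168:(0.1,0.8) 167:(0.2,0.8)
166:(0.2,0.7) 165:(0.2,0.8) 164:(0.2,0.8) 163:(0.2,0.7) 162:(0.3,0.8) 161:(0.2,0.7) 160:(0.3,0.7) 159:(0.2,0.8)
158:(0.3,0.7) 157:(0.3,0.7) 156:(0.4,0.7) 155:(0.3,0.8) 154:(0.3,0.7) 153:(0.4,0.7) 152:(0.3,0.7) 151:(0.4,0.7)
150:(0.4,0.6)
```

Request:
drive_tool([
  [[-0.8,0.4,0],0],
  [[-1.5,0.7,0],0],
  [[-2.3,1.0,0],0],
  [[-3.0,1.2,0],0],
  [[-3.7,1.5,0],0],
])

```text
time_s: 14.35
tool_pos: [468.5, -134.0, 266.6]
tcp_rot: [-2.483, -1.924, 0.001]
ft_force: [0.0, 1.5, -0.2]
opening: 0.207
```

Request:
drive_tool([
  [[-0.8,0.2,0],0],
])

```text
time_s: 14.45
tool_pos: [468.5, -134.9, 266.6]
tcp_rot: [-2.484, -1.924, 0.001]
ft_force: [0.4, 0.4, -0.2]
opening: 0.202
```

Request:
drive_tool([
  [[-0.7,0.3,0],0],
])

```text
time_s: 14.55
tool_pos: [468.6, -135.7, 266.6]
tcp_rot: [-2.484, -1.924, 0.001]
ft_force: [0.5, 0.6, -0.6]
opening: 0.2
```

Request:
drive_tool([
  [[-0.7,0.3,0],0],
])

```text
time_s: 14.65
tool_pos: [468.7, -136.3, 266.6]
tcp_rot: [-2.483, -1.924, 0.0]
ft_force: [0.3, 1.5, -2.2]
opening: 0.204
```

Request:
drive_tool([
  [[-0.7,0.4,0],0],
])

```text
time_s: 14.75
tool_pos: [469.0, -136.9, 266.6]
tcp_rot: [-2.483, -1.924, 0.0]
ft_force: [-0.5, 1.4, -0.5]
opening: 0.204
```

Request:
drive_tool([
  [[-0.8,0.3,0],0],
])

```text
time_s: 14.85
tool_pos: [469.1, -137.8, 266.6]
tcp_rot: [-2.483, -1.924, 0.0]
ft_force: [0.0, 1.3, -1.8]
opening: 0.199
```

Now at 142° of return. From here I go one step at a time, reading the force each time.

Request:
drive_tool([
  [[-0.7,0.3,0],0],
])

```text
time_s: 14.95
tool_pos: [469.2, -138.6, 266.6]
tcp_rot: [-2.483, -1.924, 0.0]
ft_force: [1.1, 1.0, -1.2]
opening: 0.204
```

Request:
drive_tool([
  [[-0.7,0.4,0],0],
])

```text
time_s: 15.05
tool_pos: [469.4, -139.4, 266.6]
tcp_rot: [-2.483, -1.924, 0.0]
ft_force: [-1.0, 1.9, 2.3]
opening: 0.203
```

Request:
drive_tool([
  [[-0.7,0.3,0],0],
])

```text
time_s: 15.15
tool_pos: [469.5, -140.1, 266.6]
tcp_rot: [-2.483, -1.924, 0.0]
ft_force: [0.0, 1.4, -0.3]
opening: 0.201
```

Request:
drive_tool([
  [[-0.7,0.4,0],0],
])

```text
time_s: 15.25
tool_pos: [469.8, -141.0, 266.7]
tcp_rot: [-2.484, -1.924, 0.0]
ft_force: [-0.6, 2.2, 1.3]
opening: 0.202
```

Request:
drive_tool([
  [[-0.6,0.4,0],0],
])

```text
time_s: 15.35
tool_pos: [470.0, -141.7, 266.7]
tcp_rot: [2.484, 1.924, -0.0]
ft_force: [0.6, 1.5, 0.2]
opening: 0.202
```

Request:
drive_tool([
  [[-0.7,0.4,0],0],
])

```text
time_s: 15.45
tool_pos: [470.2, -142.6, 266.7]
tcp_rot: [2.484, 1.924, -0.0]
ft_force: [1.4, 1.1, -0.2]
opening: 0.204
```

Request:
drive_tool([
  [[-0.7,0.4,0],0],
])

```text
time_s: 15.55
tool_pos: [470.5, -143.5, 266.7]
tcp_rot: [2.483, 1.923, -0.0]
ft_force: [0.4, 0.2, -0.1]
opening: 0.199
```

Request:
drive_tool([
  [[-0.6,0.4,0],0],
])

```text
time_s: 15.65
tool_pos: [470.7, -144.4, 266.8]
tcp_rot: [2.483, 1.923, -0.0]
ft_force: [0.5, 0.4, 1.1]
opening: 0.207
```

Request:
drive_tool([
  [[-0.7,0.5,0],0],
])

```text
time_s: 15.75
tool_pos: [471.1, -145.4, 266.9]
tcp_rot: [2.483, 1.923, -0.0]
ft_force: [-0.4, -1.4, -1.2]
opening: 0.203
```

Request:
drive_tool([
  [[-0.6,0.4,0],0],
])

```text
time_s: 15.85
tool_pos: [471.3, -146.1, 266.9]
tcp_rot: [2.483, 1.922, -0.0]
ft_force: [-0.2, -1.3, 0.9]
opening: 0.203
```

Request:
drive_tool([
  [[-0.7,0.5,0],0],
])

```text
time_s: 15.95
tool_pos: [471.6, -146.8, 266.9]
tcp_rot: [2.483, 1.923, -0.0]
ft_force: [-0.4, -1.1, 0.6]
opening: 0.203
```

Run:
```python
from h import *
c=calibration("wrist"); p,d=snapshot("wrist"); cv2.imwrite("pics/w8.png",p); s,M=tool(); print(s["ft_force"],s["tool_pos"])
```

```text
[-1.27292474 -1.72423072  1.24621458] [ 471.66814435 -146.80876928  266.85705891]
```

View pics/w8.png

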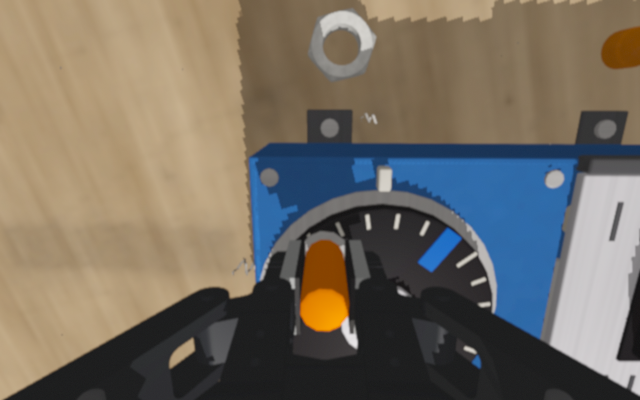

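The peg is still well seated at (323,310), and the blue mark at (438,250) is about 36° from the pointer at (385,180). I'll keep feeling.

Request:
drive_tool([
  [[-0.6,0.5,0],0],
])

```text
time_s: 16.1
tool_pos: [471.9, -147.1, 266.8]
tcp_rot: [2.484, 1.923, -0.0]
ft_force: [-0.1, -1.1, 0.7]
opening: 0.2
```

Request:
drive_tool([
  [[-0.6,0.4,0],0],
])

```text
time_s: 16.2
tool_pos: [472.1, -147.6, 266.7]
tcp_rot: [-2.484, -1.924, 0.0]
ft_force: [1.1, 0.0, 1.2]
opening: 0.202
```

Request:
drive_tool([
  [[-0.6,0.5,0],0],
])

```text
time_s: 16.3
tool_pos: [472.4, -148.1, 266.6]
tcp_rot: [-2.483, -1.924, 0.0]
ft_force: [-0.9, -0.8, 1.7]
opening: 0.204
```

Request:
drive_tool([
  [[-0.6,0.5,0],0],
])

```text
time_s: 16.4
tool_pos: [472.7, -148.6, 266.6]
tcp_rot: [-2.483, -1.924, 0.0]
ft_force: [0.0, -0.9, 1.6]
opening: 0.206
```

Request:
drive_tool([
  [[-0.6,0.5,0],0],
])

```text
time_s: 16.5
tool_pos: [473.0, -149.2, 266.5]
tcp_rot: [-2.482, -1.924, 0.0]
ft_force: [-0.4, -0.3, 2.2]
opening: 0.206
```

Request:
drive_tool([
  [[-0.6,0.6,0],0],
])

```text
time_s: 16.6
tool_pos: [473.4, -149.9, 266.5]
tcp_rot: [-2.482, -1.924, 0.0]
ft_force: [-1.4, 0.8, 1.3]
opening: 0.208
```

Request:
drive_tool([
  [[-0.6,0.5,0],0],
])

```text
time_s: 16.7
tool_pos: [473.8, -150.6, 266.5]
tcp_rot: [-2.482, -1.924, 0.0]
ft_force: [-0.9, 0.5, 0.9]
opening: 0.202
```

Request:
drive_tool([
  [[-0.6,0.5,0],0],
])

```text
time_s: 16.8
tool_pos: [474.2, -151.4, 266.5]
tcp_rot: [-2.483, -1.924, 0.0]
ft_force: [-0.4, 0.7, 0.9]
opening: 0.207
```

Request:
drive_tool([
  [[-0.5,0.6,0],0],
])

```text
time_s: 16.9
tool_pos: [474.6, -152.1, 266.5]
tcp_rot: [-2.483, -1.924, 0.0]
ft_force: [-0.2, 1.9, 0.7]
opening: 0.202
```

Request:
drive_tool([
  [[-0.6,0.6,0],0],
])

```text
time_s: 17.0
tool_pos: [475.0, -152.7, 266.5]
tcp_rot: [-2.483, -1.924, 0.0]
ft_force: [-0.9, 1.5, 1.1]
opening: 0.204
```

Request:
drive_tool([
  [[-0.5,0.5,0],0],
])

```text
time_s: 17.1
tool_pos: [475.4, -153.2, 266.4]
tcp_rot: [-2.482, -1.923, 0.0]
ft_force: [-0.6, 2.4, -0.1]
opening: 0.206
```

Request:
drive_tool([
  [[-0.5,0.6,0],0],
])

```text
time_s: 17.2
tool_pos: [475.8, -153.7, 266.4]
tcp_rot: [-2.482, -1.923, 0.0]
ft_force: [-1.1, 3.6, 0.6]
opening: 0.202
```

The force is rising, so I'll take half steps.

Request:
drive_tool([
  [[-0.2,0.3,0],0],
])

```text
time_s: 17.3
tool_pos: [476.0, -154.0, 266.4]
tcp_rot: [-2.482, -1.923, 0.0]
ft_force: [0.3, 3.3, 0.5]
opening: 0.2
```

Request:
drive_tool([
  [[-0.3,0.3,0],0],
])

```text
time_s: 17.4
tool_pos: [476.2, -154.3, 266.4]
tcp_rot: [-2.482, -1.924, 0.0]
ft_force: [-0.9, 4.2, 0.2]
opening: 0.203
```

Request:
drive_tool([
  [[-0.3,0.3,0],0],
])

```text
time_s: 17.5
tool_pos: [476.4, -154.7, 266.3]
tcp_rot: [-2.482, -1.923, 0.0]
ft_force: [-0.8, 3.8, -0.7]
opening: 0.203
```

Request:
drive_tool([
  [[-0.2,0.3,0],0],
])

```text
time_s: 17.6
tool_pos: [476.7, -154.9, 266.3]
tcp_rot: [-2.482, -1.924, 0.0]
ft_force: [-0.8, 4.7, -1.7]
opening: 0.207
```

```bash
cat > bl.py <<'E'
from h import *
import sys
c=calibration("wrist"); p,d=snapshot("wrist"); cv2.imwrite(f"pics/{sys.argv[1]}.png",p); s,M=tool()
F=(M.T@s["ft_force"])[:2]; a=np.radians(float(sys.argv[2])); print("tang",F@[-np.sin(a),np.cos(a)],"rad",F@[np.cos(a),np.sin(a)],s["time_s"])
h=np.array([513.4,-128.6])  # dial axis as this camera sees it
for nm,lo,hi in (("blue",(95,200,100),(125,255,255)),("white",(0,0,150),(180,60,255)),("or",(5,150,150),(18,255,255))):
    for x,st in blobs(p,lo,hi,(200,100,520,360),60)[0]:
        v=onz(c,*x,82)[:2]-h; print(nm,x,st,np.hypot(*v).round(1),(np.degrees(np.arctan2(v[1],v[0]))%360).round(1))
E
python3 bl.py w9 221
```

```text
tang 5.171886619317514 rad -3.02091635707604 17.65
blue [443.5 231.1] [424, 209, 40, 45, 805] 45.9 136.0
white [397.7 167.1] [391, 155, 15, 25, 300] 70.4 166.1
white [396.2 208.1] [394, 201, 5, 15, 64] 51.3 165.9
white [366.9 212. ] [364, 205, 7, 15, 64] 51.3 181.1
white [425.1 211.8] [422, 205, 8, 15, 62] 51.2 150.6
white [496.3 248.2] [472, 206, 37, 96, 538] 57.8 108.3
white [472.2 238.6] [463, 230, 20, 18, 95] 51.5 120.2
white [307.4 249.5] [306, 238, 5, 26, 85] 51.6 219.2
white [406.6 285.6] [387, 275, 38, 23, 513] 13.4 133.8
or [324.5 299.9] [304, 282, 45, 44, 1182] 33.6 249.6
```

View pics/w9.png

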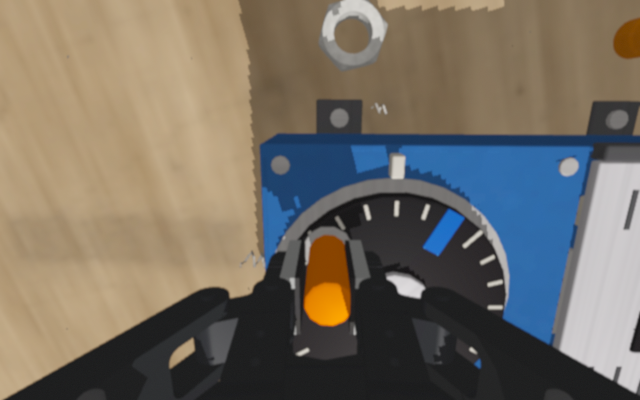

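Run:
```python
from h import *
# w8 taken at tool ~ (471.67,-146.81,266.86); camera = current extrinsics shifted
c=calibration("wrist"); s,M=tool(); c8=dict(c); E=c["extrinsics"].copy(); E[:3,3]+=np.array([471.67,-146.81,266.86])-s["tool_pos"]; c8["extrinsics"]=E
p=cv2.imread("pics/w8.png"); h=np.array([513.4,-128.6])
for lo,hi,z in (((95,200,100),(125,255,255),82),((0,0,150),(180,60,255),75),((5,150,150),(18,255,255),130)):
    for x,st in blobs(p,lo,hi,(200,150,520,360),60)[0]:
        v=onz(c8,*x,82)[:2]-h; print(x,st[4],np.hypot(*v).round(1),(np.degrees(np.arctan2(v[1],v[0]))%360).round(1))
for n in ("w3","w5" if 0 else "w7","w8","w9"):
    q=cv2.imread(f"pics/{n}.png"); print(n,[b for b in blobs(q,(5,150,200),(18,255,255),(280,200,360,340),60)[0]])
```

```text
[439.8 248.5] 751 47.3 128.5
[384.7 179.8] 282 71.3 165.2
[396.7 221.1] 60 52.0 157.8
[482.8 262.9] 638 58.4 106.6
[264.1 268.3] 60 62.4 229.6
[349.1 333.7] 244 17.1 290.1
[319.9 305.9] 1175 29.8 242.8
w3 [(array([318.3, 303.8]), [301, 288, 47, 42, 820])]
w7 [(array([319. , 301.6]), [302, 286, 46, 41, 832])]
w8 [(array([319.6, 306.4]), [301, 290, 47, 41, 1014])]
w9 [(array([322.4, 300.6]), [305, 284, 43, 42, 935])]
```

The dial seems to lag behind the hand: I commanded 14° and it moved about 8°. One more small step and a look will show whether it has stopped dead.

Request:
drive_tool([
  [[-0.3,0.3,0],0],
])

```text
time_s: 17.75
tool_pos: [476.8, -155.2, 266.3]
tcp_rot: [-2.482, -1.924, 0.0]
ft_force: [-1.1, 5.4, -1.2]
opening: 0.205
```

```bash
python3 bl.py w10 220.5
```

```text
tang 5.022987947913962 rad -2.4121851840696515 17.8
blue [443.7 230.4] [424, 208, 40, 46, 817] 45.9 136.3
white [398.3 166.3] [392, 155, 14, 24, 306] 70.5 166.1
white [396.3 208. ] [394, 201, 5, 15, 61] 51.1 166.1
white [367.  211.4] [364, 205, 7, 14, 61] 51.4 181.3
white [425.2 211.1] [422, 204, 8, 15, 63] 51.2 150.9
white [496.9 247.9] [472, 205, 38, 98, 533] 57.8 108.2
white [472.5 237.9] [463, 230, 20, 17, 95] 51.4 120.4
white [307.5 248.8] [306, 238, 5, 26, 89] 51.8 219.2
white [406.7 285.3] [387, 274, 38, 24, 538] 13.2 134.3
or [324.6 299.4] [304, 281, 46, 45, 1174] 33.8 249.6
```

Request:
drive_tool([
  [[-0.4,0.5,0],0],
])

```text
time_s: 17.9
tool_pos: [477.2, -155.6, 266.3]
tcp_rot: [-2.481, -1.923, 0.0]
ft_force: [-1.0, 7.0, -0.9]
opening: 0.205
```

```bash
python3 bl.py w11 219.7
```

```text
tang 5.26145936135284 rad -2.3643324849600553 17.95
blue [444.  229.8] [424, 207, 41, 46, 817] 45.8 136.4
white [398.6 166.2] [392, 154, 14, 25, 302] 70.3 166.2
white [367.1 211. ] [364, 204, 7, 15, 64] 51.3 181.6
white [425.4 210.6] [422, 204, 8, 14, 62] 51.1 151.0
white [497.5 247.5] [473, 205, 37, 96, 529] 57.7 108.1
white [472.8 237.3] [464, 229, 19, 18, 94] 51.3 120.5
white [307.6 248.9] [306, 237, 6, 28, 96] 51.8 219.6
white [255.5 258.8] [245, 252, 20, 16, 107] 71.6 234.9
white [406.8 285. ] [387, 274, 39, 24, 560] 13.0 134.9
or [324.8 298.9] [305, 281, 45, 45, 1166] 33.9 249.6
```

The dial has stopped (blue stays at 136.4°, about 29° before the pointer) with 5–7 N at the peg. That matches the catch, and it's within the eighth of a turn. I'll ease off and let go.

Request:
drive_tool([
  [[0.4,-0.5,0],0],
  [[0.7,-0.8,0],0],
  [[0.7,-0.8,0],0],
])

```text
time_s: 18.25
tool_pos: [476.7, -155.1, 266.4]
tcp_rot: [-2.482, -1.924, 0.0]
ft_force: [0.4, 5.0, -1.6]
opening: 0.204
```

```bash
python3 bl.py w12 221 | head -3
```

```text
tang 5.270640919124768 rad -2.1579211397825264 18.3
blue [443.3 230.4] [424, 208, 40, 46, 816] 45.9 136.5
white [398.2 166.3] [392, 155, 14, 24, 306] 70.6 166.1
```

Request:
drive_tool([
  [[0.5,-0.6,0],0],
  [[1.0,-1.2,0],0],
  [[1.0,-1.2,0],0],
])

```text
time_s: 18.6
tool_pos: [476.0, -154.3, 266.6]
tcp_rot: [2.483, 1.924, 0.0]
ft_force: [0.8, 5.1, -1.8]
opening: 0.203
```

```bash
python3 bl.py w13 222 | head -3
```

```text
tang 3.9475781767475695 rad -3.2692660708637824 18.65
blue [442.3 231.4] [423, 209, 40, 46, 801] 46.0 136.4
white [397.2 167.3] [391, 156, 14, 24, 303] 70.8 166.0
```

Request:
drive_tool([
  [[0.6,-0.7,0],0],
  [[1.2,-1.4,0],0],
])

```text
time_s: 18.85
tool_pos: [475.1, -153.2, 266.8]
tcp_rot: [2.483, 1.923, 0.0]
ft_force: [0.9, 3.2, -3.0]
opening: 0.201
```

Request:
drive_tool([
  [[0,0,0],0],
  [[0,0,0],0],
  [[0,0,0],0],
  [[0,0,0],0],
], hand=-1)

```text
time_s: 19.25
tool_pos: [475.0, -153.7, 267.0]
tcp_rot: [2.483, 1.922, 0.0]
ft_force: [-0.9, -0.2, 0.4]
opening: 0.872
```

```bash
python3 bl.py w14 223; python3 go.py 550 2 330 75.3
```

```text
tang -0.252471966166471 rad -1.37082187326912 19.3
blue [446.4 232.3] [426, 212, 40, 44, 734] 47.4 134.1
white [280.4 167.2] [272, 159, 18, 18, 255] 88.9 201.9
white [496.4 250.1] [475, 210, 34, 92, 514] 58.6 107.8
white [348.9 245.4] [342, 234, 12, 26, 147] 39.9 197.8
white [473.6 241.8] [464, 234, 20, 17, 91] 52.2 118.5
white [305.5 254.9] [295, 242, 16, 23, 128] 51.0 221.1
white [274.8 302.4] [266, 249, 26, 104, 636] 58.0 252.6
white [388.4 312.6] [353, 276, 74, 71, 3866] 3.0 334.0
or [328.2 300.6] [307, 282, 49, 44, 1296] 31.4 248.3
19.3 [ 475.  -153.5  266.9] yaw 75.49 F [ 1.29  0.52 -0.06] op 0.95
shift [169.3  33.7 -63.1] turn 0.1876609041411541 [-0.29  0.32  0.59  2.09 -0.25  0.8   1.77]
```

View pics/w14.png

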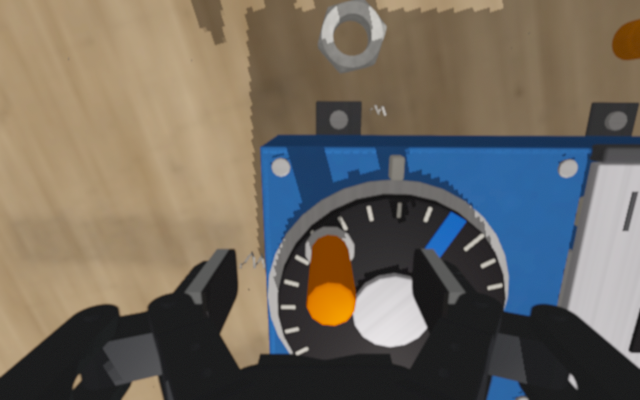

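The hand is free of the peg. Next I'll lift and move over the rib.

Request:
drive_tool([
  [[0,0,-15],0],
  [[0,0,-38],0],
  [[0,0,-60],0],
  [[40,6,-63],0],
  [[80,14,-63],0],
])

```text
time_s: 19.8
tool_pos: [508.9, -80.1, 331.4]
tcp_rot: [2.487, 1.916, 0.005]
ft_force: [0.6, -0.1, -0.0]
opening: 0.999
```

Request:
drive_tool([
  [[40,8,0],0],
  [[75,14,0],0],
  [[90,18,0],0],
  [[90,18,0],0],
])

```text
time_s: 20.2
tool_pos: [549.2, 6.3, 329.6]
tcp_rot: [2.478, 1.93, 0.001]
ft_force: [-0.6, -0.6, -0.2]
opening: 0.998
```

```bash
python3 go.py 552 7 253 75.3
python3 - <<'E'
from h import *
c=calibration("wrist"); p,d=snapshot("wrist"); cv2.imwrite("pics/w15.png",p)
p,d=snapshot("top"); cv2.imwrite("pics/t15.png",p)
E
```

```text
20.2 [549.2   6.3 329.6] yaw 75.82 F [-0.57 -0.65 -0.23] op 0.998
shift [ 1.3  2.5 76.6] turn 0.5213453488445907 [-0.54  0.3   0.53  1.93 -0.19  0.95  1.4 ]
```

View pics/w15.png

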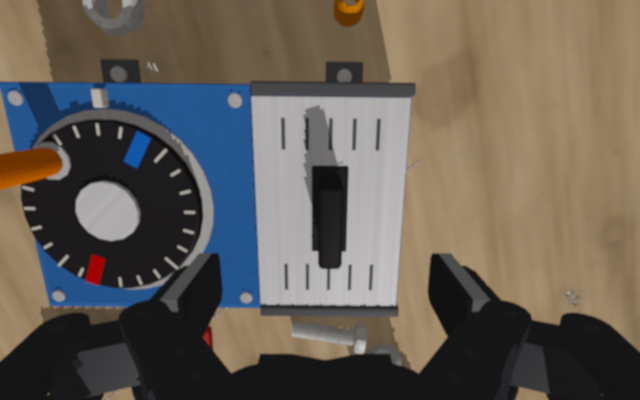

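The rib top is centred at about (330,222). The shape is nearly black, so I'll segment it and triangulate its height.

Run:
```python
from h import *
c=calibration("wrist"); p=cv2.imread("pics/w15.png"); ct=calibration("top")
g=p[150:290,290:370]; cv2.imwrite("pics/w15c.png",cv2.convertScaleAbs(cv2.resize(g,None,fx=4,fy=4,interpolation=cv2.INTER_CUBIC),alpha=3,beta=0))
T=lambda x,y:((x+.5)/4-.5+270,(y+.5)/4-.5+160)
# far top-end midpoint & near top-end midpoint
for a in ((330,222),): print(onz(c,*a,116))
s,M=tool(); print("axis px at 116",proj(c,s["tool_pos"]+M@[0,0,s["tool_pos"][2]-116]))
```

```text
[543.83275328   6.89168455 116.        ]
axis px at 116 [322.46196458 230.4802636 ]
```

View pics/w15c.png

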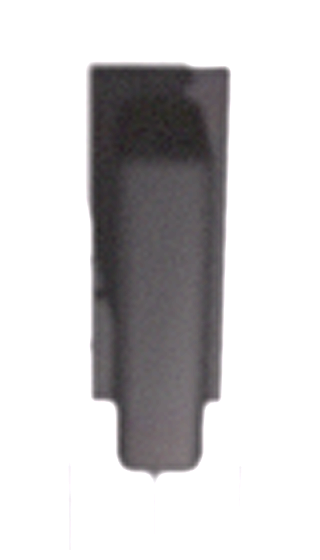

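Run:
```python
from h import *
c=calibration("wrist"); ct=calibration("top"); T=lambda x,y:((x+.5)/4-.5+270,(y+.5)/4-.5+160)
w=onz(c,330.3,228.8,116); s,M=tool(); print(w,"shift",M.T@(w-s["tool_pos"]))
# far end mid of rib top in both views
print(cross(ray(c,330.5,267),ray(ct,*T(188,179))), cross(ray(c,330.3,190.5),ray(ct,*T(153,287))))
cx=np.mean([onz(ct,*T(188,179),116),onz(ct,*T(153,287),116)],0); print(cx)
```

```text
[547.76520586   6.06334226 116.        ] shift [  4.37879079  -1.00260517 213.43255249]
(array([577.13366781,  -0.61992908, 102.67362083]), np.float64(0.8684656160234305)) (array([525.00763055,  13.50949928, 124.41090222]), np.float64(3.508444071398786))
[551.04917777   7.47077009 116.        ]
```

Run:
```python
from h import *
s,M=tool(); print(s["time_s"],s["tool_pos"],s["tcp_rot"],s["dq"].round(3)); print(M.round(4)); c=calibration("wrist"); print((M.T@c["extrinsics"][:3,:3]).round(3), M.T@(c["extrinsics"][:3,3]-s["tool_pos"]))
```

```text
20.3 [547.85698629   1.92725681 329.43972887] [ 2.48458089  1.92151409 -0.00288946] [ 0.018 -0.012  0.028  0.017 -0.003  0.    -0.002]
[[ 2.515e-01  9.679e-01 -1.000e-03]
 [ 9.679e-01 -2.515e-01 -1.700e-03]
 [-1.900e-03 -6.000e-04 -1.000e+00]]
[[ 1.    -0.    -0.002]
 [-0.001 -0.964 -0.267]
 [-0.001  0.267 -0.964]] [  0.86929126 -68.89926645  31.00564018]
```

The arm was still settling during that picture, so I'll take it again.

```bash
cat > rib.py <<'E'
from h import *
import sys
c=calibration("wrist"); s,M=tool(); p,d=snapshot("wrist"); cv2.imwrite(f"pics/{sys.argv[1]}.png",p)
print(s["time_s"],s["tool_pos"],(np.abs(s["dq"]).max()).round(3))
g=p[140:300,280:400]; cv2.imwrite(f"pics/{sys.argv[1]}c.png",cv2.convertScaleAbs(cv2.resize(g,None,fx=3.75,fy=3.75,interpolation=cv2.INTER_CUBIC),alpha=3,beta=0))
np.savez("rib.npz",f=c["vertical_fov"],cx=c["cx"],cy=c["cy"],E=c["extrinsics"],tp=s["tool_pos"],M=M)
E
python3 rib.py w16
```

```text
20.3 [547.85698629   1.92725681 329.43972887] 0.028
```

View pics/w16c.png

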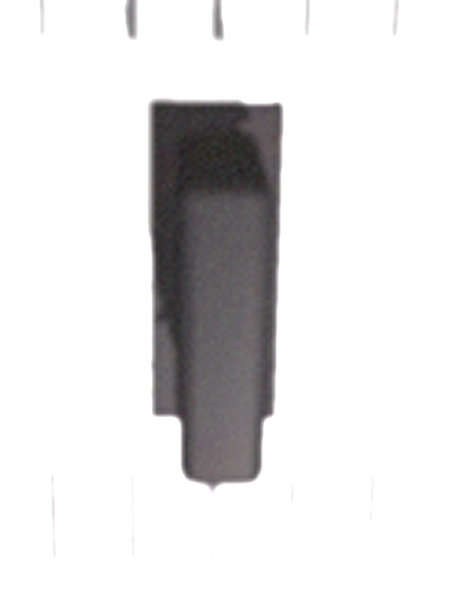

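Run:
```python
from h import *
z=np.load("rib.npz"); c=dict(vertical_fov=float(z["f"]),cx=float(z["cx"]),cy=float(z["cy"]),extrinsics=z["E"])
w=onz(c,339.2,229.5,116); d=w-z["tp"]; d[2]=0; print(w,"shift",z["M"].T@d)
p1=(280+223/3.75,140+480/3.75);p0=(280+224/3.75,140+195/3.75); print(onz(c,*p0,116),onz(c,*p1,116))
ct=calibration("top"); T=lambda x,y:((x+.5)/4-.5+270,(y+.5)/4-.5+160)
print(cross(ray(c,*p1),ray(ct,*T(188,179))),cross(ray(c,*p0),ray(ct,*T(153,287))))
```

```text
[549.41469405  10.77590323 116.        ] shift [ 8.95599121 -0.71760185 -0.01630535]
[528.49236719  16.2437809  116.        ] [572.38886411   5.25736341 116.        ]
(array([577.75934517,   2.02572933, 103.96142301]), np.float64(4.681526613318082)) (array([525.83635835,  15.76494713, 125.51742276]), np.float64(1.408753040925695))
```

Request:
drive_tool([
  [[4,0.5,8],0.2],
  [[8,1,25],0.2],
  [[8,1,45],0.2],
  [[8,1,62],0.2],
  [[8,1,74],0.2],
])

```text
time_s: 20.85
tool_pos: [550.3, 9.8, 254.0]
tcp_rot: [-2.489, -1.916, 0.004]
ft_force: [-0.0, -0.2, 0.1]
opening: 0.998
```

Request:
drive_tool([
  [[0,0,0],0],
  [[0,0,0],0],
  [[0,0,0],0],
])

```text
time_s: 21.15
tool_pos: [551.8, 10.9, 256.6]
tcp_rot: [2.487, 1.918, 0.002]
ft_force: [0.1, -0.2, 1.2]
opening: 1.0
```

```bash
python3 rib.py w17; python3 go.py 552 8 254 75.25
python3 - <<'E'
from h import *
c=calibration("wrist");s,M=tool(); print(proj(c,s["tool_pos"]+M@np.array([0,0,s["tool_pos"][2]-116])))
E
```

```text
21.15 [551.84240045  10.86348583 256.58613489] 0.006
21.2 [551.9  11.  256.7] yaw 75.3 F [-0.71  0.18 -0.37] op 0.997
shift [-2.9  0.9  2.7] turn 0.04805653553535194 [-0.51  0.42  0.49  1.97 -0.26  0.82  1.44]
[321.46310265 302.68336613]
```

View pics/w17.png

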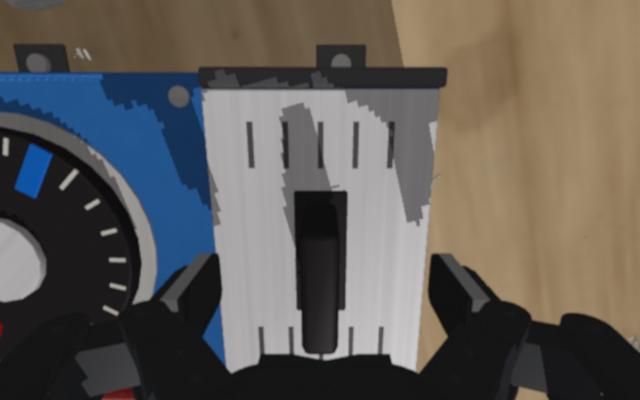

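The rib is centred at (320,295) and the hand axis falls at (321,303), which is close enough. I'll lower 2 mm and close gently.

Request:
drive_tool([
  [[-0.8,-1.5,2],0],
  [[-0.8,-1.5,2],0],
])

```text
time_s: 21.4
tool_pos: [549.5, 10.8, 253.9]
tcp_rot: [-2.487, -1.92, -0.0]
ft_force: [-0.1, 0.2, 0.1]
opening: 1.002
```

Request:
drive_tool([
  [[0,0,0],0],
  [[0,0,0],0],
  [[0,0,0],0],
  [[0,0,0],0],
  [[0,0,0],0],
], hand=1, newtons=20)

```text
time_s: 21.9
tool_pos: [549.6, 10.7, 253.6]
tcp_rot: [2.487, 1.919, -0.001]
ft_force: [-0.1, 0.3, -1.1]
opening: 0.158
```

Request:
drive_tool([
  [[0,0,0],0],
  [[0,0,0],0],
  [[0,0,0],0],
])

```text
time_s: 22.2
tool_pos: [549.6, 10.7, 253.6]
tcp_rot: [-2.487, -1.919, 0.001]
ft_force: [-0.4, 0.4, 0.7]
opening: 0.161
```

Request:
drive_tool([
  [[0.7,0,0],0],
  [[1.4,0,0],0],
  [[2.0,0,0],0],
])

```text
time_s: 22.5
tool_pos: [549.9, 12.1, 253.4]
tcp_rot: [2.487, 1.919, -0.002]
ft_force: [-1.1, -2.0, -0.3]
opening: 0.162
```

Request:
drive_tool([
  [[0.6,0,0],0],
])

```text
time_s: 22.6
tool_pos: [550.1, 12.9, 253.5]
tcp_rot: [2.487, 1.919, -0.001]
ft_force: [-0.9, -2.0, -0.8]
opening: 0.158
```

Request:
drive_tool([
  [[0.6,0,0],0],
])

```text
time_s: 22.7
tool_pos: [550.3, 13.7, 253.5]
tcp_rot: [2.487, 1.919, -0.001]
ft_force: [-0.9, -3.1, -0.8]
opening: 0.161
```

Request:
drive_tool([
  [[0.6,0,0],0],
])

```text
time_s: 22.8
tool_pos: [550.5, 14.4, 253.5]
tcp_rot: [-2.487, -1.919, 0.001]
ft_force: [0.7, -2.5, -0.6]
opening: 0.158
```

Request:
drive_tool([
  [[0.6,0,0],0],
])

```text
time_s: 22.9
tool_pos: [550.7, 15.2, 253.5]
tcp_rot: [-2.487, -1.92, 0.001]
ft_force: [-0.9, -1.7, -1.4]
opening: 0.161
```

Request:
drive_tool([
  [[0.6,0,0],0],
  [[1.2,0,0],0],
])

```text
time_s: 23.1
tool_pos: [551.0, 16.4, 253.6]
tcp_rot: [-2.487, -1.92, 0.0]
ft_force: [-0.3, -3.4, -1.9]
opening: 0.164
```

The cover is past the 3 mm block at about 3 N, so the lock is open. I'll carry on sliding it.

Request:
drive_tool([
  [[2,0,0],0],
  [[5,0,0],0],
  [[8,0,0],0],
  [[11,0,0],0],
  [[14,0,0],0],
])

```text
time_s: 23.6
tool_pos: [554.6, 30.2, 253.6]
tcp_rot: [-2.487, -1.92, 0.0]
ft_force: [-0.6, -2.8, -2.0]
opening: 0.16
```

```bash
python3 go.py 0 0 254 75.25|head -1; python3 arc.py 0 1 1 | head -1
```

```text
23.6 [554.6  30.2 253.6] yaw 75.34 F [-0.64 -2.81 -2.  ] op 0.16
t 23.6 Ftool [-2.88  0.09] radial -2.88 tang(cw+) 0.09 pos [554.6  30.2 253.6]
```

Request:
drive_tool([
  [[3,0,0],0],
  [[6,0,0],0],
  [[9,0,0],0],
  [[12,0,0],0],
  [[15,0,0],0],
])

```text
time_s: 24.1
tool_pos: [558.4, 44.6, 253.6]
tcp_rot: [-2.487, -1.919, 0.0]
ft_force: [-1.2, -2.7, -3.0]
opening: 0.162
```

Request:
drive_tool([
  [[3,0,0],0],
  [[6,0,0],0],
  [[9,0,0],0],
  [[12,0,0],0],
  [[15,0,0],0],
])

```text
time_s: 24.6
tool_pos: [562.2, 59.1, 253.6]
tcp_rot: [-2.487, -1.92, 0.0]
ft_force: [-1.6, -2.7, -1.9]
opening: 0.163
```

```bash
python3 arc.py 0 1 1 | head -1
```

```text
t 24.6 Ftool [-3.02 -0.9 ] radial -3.02 tang(cw+) -0.9 pos [562.2  59.1 253.6]
```

Request:
drive_tool([
  [[3.5,0,0],0],
  [[7,0,0],0],
  [[10.5,0,0],0],
  [[14,0,0],0],
  [[17.5,0,0],0],
])

```text
time_s: 25.1
tool_pos: [566.7, 76.1, 253.6]
tcp_rot: [-2.487, -1.92, 0.0]
ft_force: [-0.4, -2.8, -3.1]
opening: 0.161
```

Request:
drive_tool([
  [[0.8,0,0],0],
  [[1.6,0,0],0],
  [[2.4,0,0],0],
])

```text
time_s: 25.4
tool_pos: [567.3, 78.0, 253.6]
tcp_rot: [2.487, 1.919, -0.0]
ft_force: [-0.0, -2.1, -2.3]
opening: 0.157
```

Request:
drive_tool([
  [[0.8,0,0],0],
])

```text
time_s: 25.5
tool_pos: [567.4, 78.7, 253.7]
tcp_rot: [2.487, 1.919, -0.0]
ft_force: [-1.1, -3.4, -2.3]
opening: 0.16
```

Request:
drive_tool([
  [[0.8,0,0],0],
  [[1.6,0,0],0],
])

```text
time_s: 25.7
tool_pos: [567.8, 80.4, 253.6]
tcp_rot: [-2.487, -1.919, 0.0]
ft_force: [-0.9, -2.2, -2.0]
opening: 0.161
```

Request:
drive_tool([
  [[0.8,0,0],0],
])

```text
time_s: 25.8
tool_pos: [568.1, 81.2, 253.7]
tcp_rot: [-2.487, -1.919, 0.0]
ft_force: [-0.5, -2.5, -2.6]
opening: 0.159
```

Request:
drive_tool([
  [[0.6,0,0],0],
])

```text
time_s: 25.9
tool_pos: [568.2, 81.8, 253.6]
tcp_rot: [-2.487, -1.919, 0.0]
ft_force: [-0.8, -1.4, -3.3]
opening: 0.16
```

Request:
drive_tool([
  [[0.6,0,0],0],
])

```text
time_s: 26.0
tool_pos: [568.4, 82.4, 253.7]
tcp_rot: [-2.487, -1.92, 0.0]
ft_force: [-1.6, -3.3, -3.1]
opening: 0.16
```

Request:
drive_tool([
  [[0.5,0,0],0],
])

```text
time_s: 26.1
tool_pos: [568.5, 82.8, 253.6]
tcp_rot: [2.487, 1.92, -0.0]
ft_force: [-1.3, -3.3, -2.6]
opening: 0.156
```

Request:
drive_tool([
  [[0.5,0,0],0],
])

```text
time_s: 26.2
tool_pos: [568.5, 83.0, 253.5]
tcp_rot: [2.487, 1.919, -0.001]
ft_force: [-1.5, -3.0, -2.1]
opening: 0.163
```

Request:
drive_tool([
  [[0.4,0,0],0],
])

```text
time_s: 26.3
tool_pos: [568.6, 83.1, 253.5]
tcp_rot: [2.487, 1.919, -0.002]
ft_force: [-1.2, -3.6, -3.5]
opening: 0.161
```

Request:
drive_tool([
  [[0.4,0,0],0],
])

```text
time_s: 26.4
tool_pos: [568.6, 83.3, 253.4]
tcp_rot: [2.487, 1.919, -0.002]
ft_force: [-1.5, -4.6, -3.5]
opening: 0.16
```

Request:
drive_tool([
  [[0.4,0,0],0],
])

```text
time_s: 26.5
tool_pos: [568.7, 83.5, 253.3]
tcp_rot: [2.487, 1.918, -0.003]
ft_force: [-1.1, -5.6, -4.1]
opening: 0.165
```

Request:
drive_tool([
  [[0.3,0,0],0],
  [[0.3,0,0],0],
])

```text
time_s: 26.7
tool_pos: [568.7, 83.6, 253.3]
tcp_rot: [2.487, 1.918, -0.003]
ft_force: [-0.7, -5.3, -3.5]
opening: 0.16
```

The cover is at its stop: 75.4 mm of travel, with the force up from 3 to about 6 N. I'll ease off and let go.

Request:
drive_tool([
  [[-0.4,0,0],0],
  [[-0.4,0,0],0],
])

```text
time_s: 26.9
tool_pos: [568.7, 83.5, 253.4]
tcp_rot: [2.487, 1.918, -0.002]
ft_force: [-0.7, -3.9, -3.3]
opening: 0.158
```

Request:
drive_tool([
  [[0,0,0],0],
  [[0,0,0],0],
  [[0,0,0],0],
  [[0,0,0],0],
  [[0,0,0],0],
], hand=-1)

```text
time_s: 27.4
tool_pos: [569.2, 85.0, 254.0]
tcp_rot: [-2.486, -1.92, -0.002]
ft_force: [0.7, -0.4, 0.3]
opening: 0.989
```

Request:
drive_tool([
  [[0,0,-10],0],
  [[0,0,-30],0],
  [[0,0,-60],0],
  [[0,0,-90],0],
  [[0,0,-120],0],
])

```text
time_s: 27.9
tool_pos: [568.8, 84.1, 375.5]
tcp_rot: [2.487, 1.919, 0.001]
ft_force: [-0.4, 0.7, -0.1]
opening: 1.001
```

Request:
drive_tool([
  [[40,-20,-10],0],
  [[80,-40,-10],0],
  [[120,-60,-10],0],
  [[160,-80,-10],0],
  [[200,-90,-10],0],
])

```text
time_s: 28.4
tool_pos: [531.1, 302.9, 384.7]
tcp_rot: [-2.484, -1.92, -0.001]
ft_force: [0.1, 0.2, -0.3]
opening: 1.002
```

Request:
drive_tool([
  [[0,0,0],0],
  [[0,0,0],0],
  [[0,0,0],0],
])

```text
time_s: 28.7
tool_pos: [533.1, 299.0, 384.0]
tcp_rot: [2.488, 1.916, -0.0]
ft_force: [0.9, -0.3, 0.1]
opening: 1.002
```

Run:
```python
from h import *
p,d=snapshot("top"); cv2.imwrite("pics/t20.png",p); q,_=snapshot("scene"); cv2.imwrite("pics/s20.png",q)
cv2.imwrite("pics/t20c.png",cv2.resize(p[130:320,240:450],None,fx=3.15,fy=3.15,interpolation=cv2.INTER_CUBIC))
s,_=tool(); print(s["time_s"],s["tool_pos"],s["ft_force"])
```

```text
28.8 [533.31360367 298.25989201 384.0319859 ] [-1.26582164  0.24405279  0.18459422]
```

View pics/t20c.png

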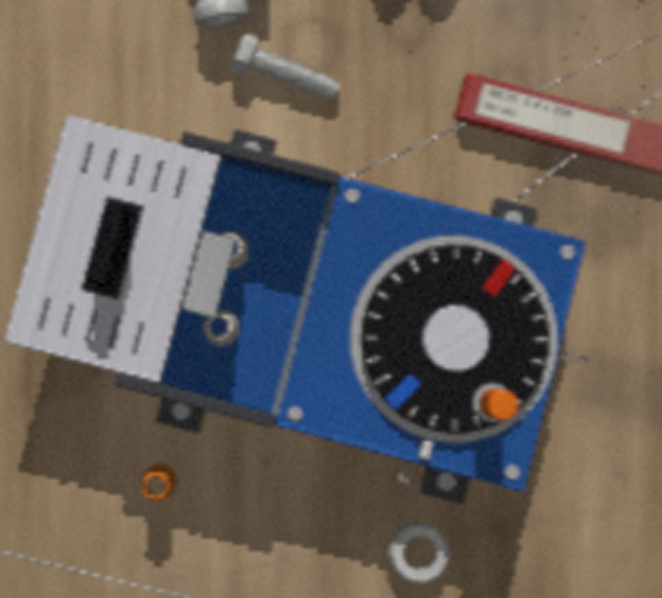

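View pics/s20.png

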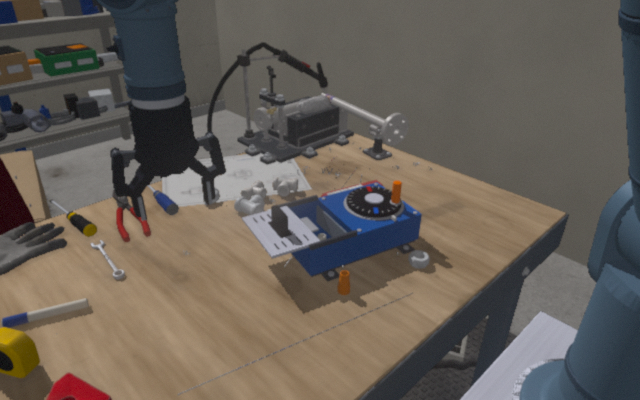

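The cover is open, with the rib at crop (114,246). The blue mark is still about 30° before the pointer, and the cup, nut, bolt and box are where they were. I'll check the cover's travel and then hand in.

Run:
```python
from h import *
ct=calibration("top"); p=cv2.imread("pics/t20.png"); q=cv2.imread("pics/top0.png")
def cover(im):
    hsv=cv2.cvtColor(im,cv2.COLOR_BGR2HSV); m=cv2.inRange(hsv,(0,0,0),(180,255,38)); z=np.zeros_like(m); z[170:260,250:330]=m[170:260,250:330]
    n,l,s,c=cv2.connectedComponentsWithStats(z); i=[k for k in range(1,n) if s[k][2]<25 and s[k][4]>120]; return [(c[k],s[k][4]) for k in i]
a,b=cover(q),cover(p); print(a,b)
if a and b:
    A=onz(ct,*a[0][0],116);B=onz(ct,*b[0][0],116); d=B-A; print(d,np.hypot(d[0],d[1]))
for im in (q,p):
    print([ (x[0]) for x in blobs(im,(5,150,100),(16,255,255),(275,270,305,300),5)[0]])
dif=cv2.absdiff(p,q).max(2); 
for n,r in (("nut",(355,290,390,325)),("bolt",(310,138,352,166)),("redbox",(382,148,466,190)),("cup",(280,272,300,295))): print(n,(dif[r[1]:r[3],r[0]:r[2]]>40).sum())
```

```text
[(array([312.42465753, 218.52054795]), np.int32(292))] [(array([275.22108844, 208.70748299]), np.int32(294))]
[18.20715442 69.49742241  0.        ] 71.8428298019214
[array([289. , 283.4])]
[array([289. , 283.6])]
nut 24
bolt 0
redbox 0
cup 0
```

The rib centroid gives about 72 mm, but its silhouette changes between views. I'll check with the flat cover's edge, and also the few changed pixels near the nut.

Run:
```python
from h import *
ct=calibration("top"); p=cv2.imread("pics/t20.png"); q=cv2.imread("pics/top0.png")
for im,roi in ((q,(275,165,352,275)),(p,(235,160,312,260))):
    hsv=cv2.cvtColor(im,cv2.COLOR_BGR2HSV); m=cv2.inRange(hsv,(0,0,130),(180,45,255)); z=np.zeros_like(m); x0,y0,x1,y1=roi; z[y0:y1,x0:x1]=m[y0:y1,x0:x1]
    z=cv2.morphologyEx(z,cv2.MORPH_OPEN,np.ones((3,3),np.uint8)); cn,_=cv2.findContours(z,0,2); k=max(cn,key=cv2.contourArea); r=cv2.minAreaRect(k); b=cv2.boxPoints(r)
    P=np.array([onz(ct,*x,76)[:2] for x in b]); b=b[np.argsort(P[:,1])]; P=P[np.argsort(P[:,1])]; print(r); print(P.round(1)); print("size",np.linalg.norm(P[3]-P[2]).round(1),np.linalg.norm(P[2]-P[0]).round(1), np.linalg.norm(P[2]-P[1]).round(1))
# nut
for im in (q,p):
    hsv=cv2.cvtColor(im,cv2.COLOR_BGR2HSV); m=cv2.inRange(hsv,(0,0,125),(180,45,255)); z=np.zeros_like(m); z[290:325,355:390]=m[290:325,355:390]; M=cv2.moments(z,True); print("nut",M["m10"]/M["m00"],M["m01"]/M["m00"],M["m00"])
cv2.imwrite("pics/nut.png",cv2.resize(np.hstack([q[285:325,350:395],p[285:325,350:395]]),None,fx=7,fy=7))
cv2.imwrite("pics/cov.png",cv2.resize(np.hstack([q[165:275,240:350],p[165:275,240:350]]),None,fx=3.5,fy=3.5,interpolation=cv2.INTER_CUBIC))
```

```text
((312.21575927734375, 218.1908721923828), (51.01720428466797, 74.3356704711914), 14.931416511535645)
[[609.9 -57.6]
 [470.5 -20.5]
 [635.6  38.8]
 [495.6  74.9]]
size 144.6 99.8 175.4
((274.9813537597656, 208.19503784179688), (51.08161926269531, 74.97982788085938), 14.931416511535645)
[[630.   15. ]
 [488.9  51.6]
 [655.9 111.9]
 [514.1 147.5]]
size 146.2 100.3 177.5
nut 371.95238095238096 308.98809523809524 84.0
nut 371.93333333333334 309.1 90.0
```

View pics/cov.png

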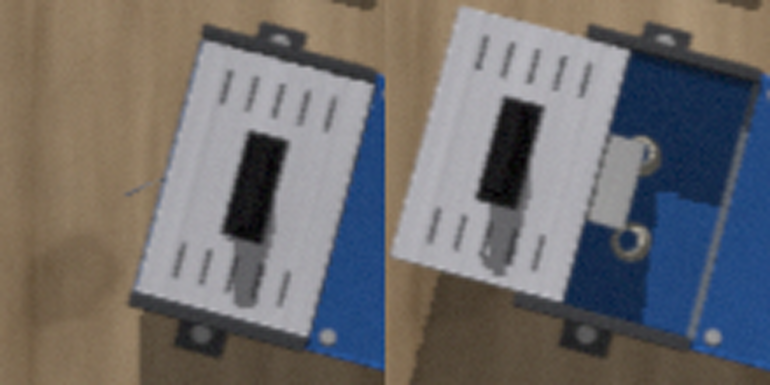

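View pics/nut.png

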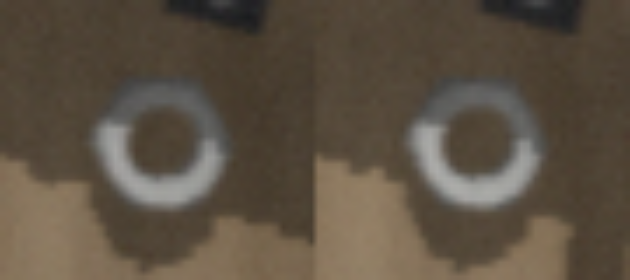

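The cover edge moved 75 mm, so it's fully open. The nut hasn't moved; only the arm's shadow changed near it.

```bash
python3 -c "
from bench import *
print(finish_job()); print(state()['time_s'])"
```

```text
the job is handed in; nothing more can be done
None
the job is handed in; nothing more can be done
```

The lockbox is open and the job is handed in, with about 29 s on the robot's clock at my last check; no verdict was reported.

**What I did:**
- **Clockwise:** Holding the peg, I turned the dial past red once and stopped about 1° from the pointer on the second arrival.
- **Back to the catch:** Turning back anticlockwise, the dial stopped dead about 29° before the blue mark, inside the eighth of a turn.
- **Cover:** I slid it by its rib to the end stop, with about 3 N along the way and 6 N at the stop. I then let go and moved the arm clear.

**Last checks:**
- The cover edge moved 75 mm in the top view, and hand travel was 75.4 mm.
- The cup, nut, bolt and red box have not moved.
- The highest sideways force I read was about 7 N, during the catch. Readings come only at the end of each move, so a short peak between them would not show.

**What disagreed:**
- The rib centre alone gave only 72 mm of travel, which I put down to the different viewing angle.
- Wrist and top cameras differed by about 2 mm on the dial centre, so I corrected the circle by the measured force.
- Near the catch the peg gave or slipped a few millimetres in the pads. The force rose slowly, so I confirmed the stop by seeing that the dial no longer moved.

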